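Close the condiment case for the night

TASK

Close up the coffee counter's clear condiment case for the night. Lift the milk can off its drip stand and stand it upright in the empty wooden tray; then, with the case's glass front still propped up, slide the drip stand and every caddy on the counter in under it, one to a bay and with the whole box behind the front (the grey fins of their pulls stay outside). Then work the wooden wedge out towards you in small tugs, so that the front comes down gently without dropping until it is fully shut, and lay the wedge in the tray with the can; leave the other things on the counter where they are.

Things in the scene. Friction and masses are not known exactly. Their poses are not given: they have to be found in the camera images.
- case: Clear condiment case fixed to the counter, 520 mm wide (y), 145 mm high, closed above, open at its front, which faces the robot (its own -x). Origin on the counter under the middle of the front's rail; +x points into the case; back wall at x = 127 mm. Dividers (50 mm high, from x = 12 mm) make four bays and a middle lane, 54 mm wide at y = 0, for the wedge. Posts 215 mm high at both ends of the front.
- front (a joint): Height in m of the case's sliding glass front above shut (0 = shut, about 0.038 propped on the wedge). It weighs 1.3 kg, slides straight up and down at the case's x = 0 (within 8 mm) and sinks by its own weight. Its bottom is a round steel rail, its underside 22 mm above the counter when shut (the pulls pass beneath), about 60 mm when propped; its top edge is 112 mm higher than that.
- wedge: Loose wooden wedge under the front, 198 mm long (x), 34 mm wide (y), 0.18 kg; origin at the centre of its underside. Near end (x = -99 to -27 mm): a flat block 50 mm high, sticking out about 80 mm from under the front. From x = -27 mm (63 mm high) its top slopes down to 20 mm at the thin end, x = +99 mm. Centre of mass about x = -12 mm. Pulling takes some 10 to 20 N; the front sinks as it goes.
- stand: Dark steel drip stand, box 90 (x) x 76 (y) x 35 mm high, about 0.6 kg; the milk can is on it at the start. Origin at the centre of the box's underside; box faces at x = +-45, y = +-38 mm. A flat steel pull (30 mm wide, 10 mm thick) lies on the counter from its near face along -x and ends in an upright grey fin. Slides on the counter.
- stand_fin (a point): Grip point on the upright fin at the end of the pull of the drip stand, at its x = -135 mm, 40 mm above the counter. The fin is 14 mm thick (y), 32 mm long (x), its top 60 mm above the counter; made to be pinched from above across y.
- caddy_a: White open plastic caddy, box 90 (x) x 76 (y) x 50 mm high, about 0.3 kg, holding flat wooden stirrers (fixed in it). May be absent. Origin at the centre of the box's underside; box faces at x = +-45, y = +-38 mm. A flat steel pull (30 mm wide, 10 mm thick) lies on the counter from its near face along -x and ends in an upright grey fin. Slides on the counter.
- caddy_a_fin (a point): Grip point on the upright fin at the end of the pull of the stirrer caddy, at its x = -135 mm, 40 mm above the counter. The fin is 14 mm thick (y), 32 mm long (x), its top 60 mm above the counter; made to be pinched from above across y.
- caddy_b: White open plastic caddy, box 90 (x) x 76 (y) x 50 mm high, about 0.3 kg, holding upright paper packets (fixed in it). May be absent. Origin at the centre of the box's underside; box faces at x = +-45, y = +-38 mm. A flat steel pull (30 mm wide, 10 mm thick) lies on the counter from its near face along -x and ends in an upright grey fin. Slides on the counter.
- caddy_b_fin (a point): Grip point on the upright fin at the end of the pull of the packet caddy, at its x = -135 mm, 40 mm above the counter. The fin is 14 mm thick (y), 32 mm long (x), its top 60 mm above the counter; made to be pinched from above across y.
- caddy_c: White open plastic caddy, box 90 (x) x 76 (y) x 50 mm high, about 0.3 kg, holding four round lidded tubs (fixed in it). May be absent. Origin at the centre of the box's underside; box faces at x = +-45, y = +-38 mm. A flat steel pull (30 mm wide, 10 mm thick) lies on the counter from its near face along -x and ends in an upright grey fin. Slides on the counter.
- caddy_c_fin (a point): Grip point on the upright fin at the end of the pull of the tub caddy, at its x = -135 mm, 40 mm above the counter. The fin is 14 mm thick (y), 32 mm long (x), its top 60 mm above the counter; made to be pinched from above across y.
- bay0 (a point): Bay 0 of 0 to 3 (from -y to +y of the case), 98 mm wide between 6 mm dividers or walls: the point on the counter where the origin of a box put home lies, 64 mm behind the front; 50 to 80 mm behind is home too. Any stand or caddy may go in any bay.
- bay1 (a point): Bay 1 of 0 to 3 (from -y to +y of the case), 98 mm wide between 6 mm dividers or walls: the point on the counter where the origin of a box put home lies, 64 mm behind the front; 50 to 80 mm behind is home too. Any stand or caddy may go in any bay.
- bay2 (a point): Bay 2 of 0 to 3 (from -y to +y of the case), 98 mm wide between 6 mm dividers or walls: the point on the counter where the origin of a box put home lies, 64 mm behind the front; 50 to 80 mm behind is home too. Any stand or caddy may go in any bay.
- bay3 (a point): Bay 3 of 0 to 3 (from -y to +y of the case), 98 mm wide between 6 mm dividers or walls: the point on the counter where the origin of a box put home lies, 64 mm behind the front; 50 to 80 mm behind is home too. Any stand or caddy may go in any bay.
- can: Steel milk can, round, 70 mm across, body 85 mm high (lid 91 mm), about 0.4 kg; origin at the centre of its base. A black hoop handle over the top, in its own xz plane: a level bar 12 mm thick along x, 64 mm long, its centre line 132 mm above the base, free space below down to the lid.
- tray: Empty light-wood serving tray fixed to the counter, outside 240 (x) x 200 (y) mm, rim 14 mm high and 6 mm thick, inner floor 6 mm above the counter. Origin at the centre of its underside. On the robot's left or right; the same tray on the other side, with a sugar jar and a bowl in it, is not the one.
- sugar: Bystander, to be left alone: lidded glass sugar jar, 64 mm across, 110 mm high; origin at the centre of its underside.
- bowl: Bystander, to be left alone: white china bowl, 90 mm across; origin at the centre of its underside.
- mug: Bystander, to be left alone: white mug, 76 mm across, 80 mm high; origin at the centre of its underside.
Not all that is in view belongs to the job. Leave any yellow look-alike of the stand alone.

How it is judged (in metres and radians):
On the way, in this order (a step that is already met when the one before it is completed fails the run):
1. the milk can stands upright and still in the empty tray, the front still up (x of can in the frame of tray between -0.082 and 0.082 m and y of can in the frame of tray between -0.062 and 0.062 m and height (world z) of can below 0.014 m and angle between can's own z axis and vertical below 0.1 rad and value of joint front above 0.03 m and linear speed of can below 0.02 m/s), for 0.2 s.
2. the drip stand and every caddy present are home in the bays, the front still up (x of stand in the frame of case between 0.049 and 0.09 m and y of stand in the frame of case between -0.235 and 0.235 m and height (world z) of each of stand, caddy_a, caddy_b, caddy_c below 0.012 m and angle between each of stand, caddy_a, caddy_b, caddy_c's own z axis and vertical below 0.1 rad and x of caddy_a in the frame of case between 0.049 and 0.09 m and y of caddy_a in the frame of case between -0.235 and 0.235 m and x of caddy_b in the frame of case between 0.049 and 0.09 m and y of caddy_b in the frame of case between -0.235 and 0.235 m and x of caddy_c in the frame of case between 0.049 and 0.09 m and y of caddy_c in the frame of case between -0.235 and 0.235 m and value of joint front above 0.03 m), for 0.2 s.
3. the front is fully shut (value of joint front below 0.003 m), for 0.2 s.
At the end, for the whole second after the job is handed in: Can upright (0.1 rad), base wholly inside the empty tray; stand and every caddy present flat in the case, box at least 4 mm behind the line of the front; front shut (under 3 mm); wedge lying in the same tray (its middle inside the rim, under 35 mm up); all at rest (x of can in the frame of tray between -0.082 and 0.082 m and y of can in the frame of tray between -0.062 and 0.062 m and height (world z) of can below 0.014 m and angle between each of can, stand, caddy_a, caddy_b, caddy_c's own z axis and vertical below 0.1 rad and x of stand in the frame of case between 0.049 and 0.09 m and y of stand in the frame of case between -0.235 and 0.235 m and height (world z) of each of stand, caddy_a, caddy_b, caddy_c below 0.012 m and x of caddy_a in the frame of case between 0.049 and 0.09 m and y of caddy_a in the frame of case between -0.235 and 0.235 m and x of caddy_b in the frame of case between 0.049 and 0.09 m and y of caddy_b in the frame of case between -0.235 and 0.235 m and x of caddy_c in the frame of case between 0.049 and 0.09 m and y of caddy_c in the frame of case between -0.235 and 0.235 m and value of joint front below 0.003 m and x of wedge in the frame of tray between -0.09 and 0.09 m and y of wedge in the frame of tray between -0.085 and 0.085 m and height (world z) of wedge below 0.035 m and linear speed of each of stand, caddy_a, caddy_b, caddy_c, can, wedge below 0.02 m/s); the robot touches nothing.
It fails at once if the front is dropped (sinks faster than 0.25 m/s) (velocity of joint front below -0.25 m/s).
It fails at once if a bystander (sugar jar, bowl or mug) is moved more than 30 mm (distance of any of sugar, bowl, mug from where it was at the start of the episode above 0.03 m).
Of caddy_a, caddy_b, caddy_c only 2 to 3 are there at a start; the rules pass over those that are not, and their reading is None.
At some moment in a run one of caddy_a, caddy_b, caddy_c may be knocked a few centimetres aside while the robot is not near it.
Once in a run the grip may slacken for a moment while it holds something.
It also fails if it takes over 210 s, if anything falls off the work surface, if the arm or the gripper's body presses on something with over 40 N, if the wrist force passes 120 N, or if a joint passes its speed limit or range.

ROBOT

A 6-joint arm with a two-finger parallel gripper is mounted at the origin on the work surface. World frame = base frame: x ahead of the robot, y to its left, z up, the work surface at z = 0. Lengths are in m, angles in degrees, forces in N, time in s.
With the tool pointing down it reaches from about 0.375 to 0.9 m from the base axis. Payload 3.1 kg.
Tool frame: the origin (TCP) lies midway between the tips of the shut fingers; the grasp point (between the pads) lies 19 mm behind it; z points along the fingers, y is the line along which they close (so a half turn about z gives the same grasp; the last joint's range is limited). The gripper opens to 87 mm and grips with 3 to 60 N. Pads are 19 mm wide; open, the fingers measure 117 mm over their backs; the gripper's body (75 mm by 190 mm) begins 51 mm behind the grasp point.
Start: joints at [-75.831, 30.224, 82.088, -0, 67.689, -10.227], TCP at [0.258, -0.569, 0.223] pointing down, gripper open.
Joint ranges: [-176.69, 176.69], [-43.24, 126.21], [12.49, 139.97], [-82, 262], [0, 151.66], [-163.58, 163.58]. Speed limits (degrees/s): [159.86, 159.86, 180, 180, 180, 180].

INTERFACE

Orientations are given as a 3x3 rotation matrix whose columns are the frame's x, y, z axes.
In Python, from rig import read_state, capture, camera_info, hand_in gives the robot as it stands.
- The arm moves only by the tool drive_tool, never from a script. Its argument "motion" is a list of rows, each a list of 2 entries, a list of its own where there are three numbers: the shift along the tool's x, y, z in mm, then the turn, a rotation vector about the tool's x, y, z in rad. A call has 1 to 5 rows; each row shifts and turns the commanded pose from where the row before left it, along the tool's axes as they then stand; what a row does not reach is not made up. A row lasts 1/10 s, in which the tool goes at most 50 mm and 8.59 degrees, less where a joint would pass 70% of its speed; a pose out of reach is approached as far as the arm can. A call is refused whole if a number of a shift passes 50 or a number of a turn 0.15, either way. A call with a gripper value outside its range is refused whole. "gripper" is the opening, from 0 (shut) to 1 (fully open), set as the call begins (left out, the last holds). The fingers move at their own pace and stop on an object; the grip force is fixed at half the most. Time passes only in rows, so rows that do not move let the fingers close. It gives the time, the measured TCP pose, the force, the opening and the grip force at its end, in the units of the state.
- read_state(): the state, without advancing time (a new reading comes with each control period).
- capture(name): name is "scene" or "top" or "wrist"; returns the picture (480x640x3 uint8, red, green, blue); there is no depth.
- camera_info(name): a dict with "fovy" (degrees; the focal length in pixels is half the picture's height over the tangent of half this angle, whatever the lens; pixels are square), "cx", "cy" (the principal point, pixels), "xyz" and "orientation" of the camera in the world; the wrist camera has in their place "T_tool_cam" (4x4, takes a point from camera to tool coordinates, whose origin is the TCP and whose axes are the flange's). Camera axes: x right, y down, z forward; pixel columns grow to the right and rows downward; lengths in m; the calibration is good to about 2 mm. A picture is of the moment at which its call begins: read the wrist's pose just before it. camera_info takes no time and is no camera call.
- hand_in(): hands the job in; it is judged then, once.
The state is a dict: "time_s": time; "joint_positions": joint angles; "qvel": joint speeds; "tau": joint torques, N m; "position": TCP position; "tcp_rot": TCP orientation; "force": force on the tool from outside, world axes, zero at the start; "moment": the same for the moment, N m; "opening": opening from 0.0 (shut) to 1.0 (fully open); "grasp_force": force on a finger pad.
Only numpy, scipy, OpenCV 4.12 (cv2) and the standard library are available. Lean on these libraries where they do the work, as an engineer would, in place of code of your own. Each camera call takes 0.05 s, during which the arm holds its last target. There are 200 camera calls.

## Working session

There is one attempt and no reset: what is moved stays moved. The work goes in short steps, Python scripts to look and compute and a tool call to move; the robot and the scene stay as the last step left them, time stands still between calls to the robot, and variables do not carry over. Pictures are saved under pics/ and viewed, at most 14 in all, crops included, and the job is handed in when it is done.

Besides the shell and the picture viewer there is one more tool, called after ">>>" as a command line: name --argument value ..., lists and objects as JSON in quotes. drive_tool: Moves the arm, as the interface text tells. Its arguments: {"type":"object","properties":{"motion":{"type":"array","items":{"type":"array"}},"gripper":{"type":"number"}},"required":["motion"]}

```bash
mkdir -p pics; ls
python3 - <<'E'
from rig import *
import cv2,json
for n in ("scene","top"):
    im=capture(n); cv2.imwrite(f"pics/{n}0.png",im[:,:,::-1])
    print(n,camera_info(n))
print(camera_info("wrist")); print(read_state())
E
```

```text
pics
scene {'fovy': 43.30368785170186, 'cx': 330.03620220938734, 'cy': 230.32919817221523, 'xyz': array([ 0.85320447, -0.20747733,  1.39094157]), 'orientation': array([[ 0.46875362,  0.83641358, -0.28404642],
       [ 0.88331255, -0.44188907,  0.15650236],
       [ 0.00538369, -0.32426281, -0.94595171]])}
top {'fovy': 46.59208889676569, 'cx': 316.0155088330789, 'cy': 248.20306276658417, 'xyz': array([0.26578768, 0.01974432, 1.57887   ]), 'orientation': array([[ 0.01456896, -0.99066362,  0.13554825],
       [-0.99969567, -0.01713061, -0.01775117],
       [ 0.01990746, -0.13524838, -0.99061171]])}
{'fovy': 62.08479302288334, 'cx': 320.208435618241, 'cy': 241.14286027774494, 'T_tool_cam': array([[-3.12318725e-04, -9.61849232e-01, -2.73579893e-01,
         7.44457478e-02],
       [ 9.99999863e-01, -4.15361908e-04,  3.18725362e-04,
         6.45546672e-04],
       [-4.20200411e-04, -2.73579756e-01,  9.61849230e-01,
        -1.61678958e-01],
       [ 0.00000000e+00,  0.00000000e+00,  0.00000000e+00,
         1.00000000e+00]])}
{'time_s': 0.1, 'joint_positions': array([-7.58304028e+01,  3.02731997e+01,  8.21477516e+01, -2.10719850e-04,
        6.76899751e+01, -1.02274622e+01]), 'qvel': array([ 0.01786695, -0.10095851, -0.14158764,  0.10702078, -0.09632383,
        0.00881389]), 'tau': array([ 5.46556348e-04, -4.40983522e+01, -1.77151394e+01,  6.35893294e-02,
        5.33896149e-02, -4.06652691e-05]), 'position': array([ 0.2580238 , -0.56853994,  0.22168139]), 'tcp_rot': array([[ 9.10704364e-01,  4.13058510e-01, -4.77225212e-04],
       [ 4.13058646e-01, -9.10702495e-01,  1.87629338e-03],
       [ 3.40408758e-04, -1.90587057e-03, -9.99998126e-01]]), 'force': array([ 0.25399244, -0.39450232,  0.00535659]), 'moment': array([ 0.00849233, -0.01738272,  0.01841842]), 'grasp_force': 0.0, 'opening': 1.0004749505500377}
```

View pics/scene0.png

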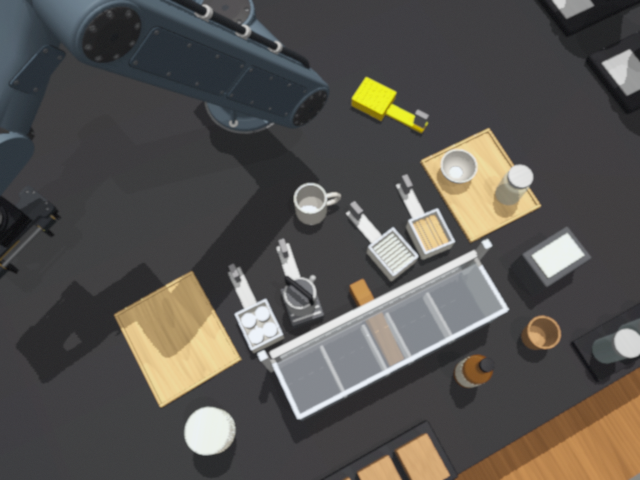

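View pics/top0.png

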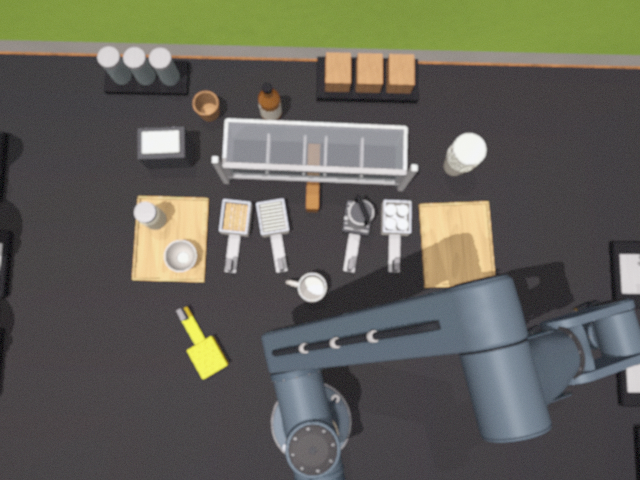

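Scene picture: 4 pulls, with the tub caddy at (257,325), can on the stand at (300,298), packet caddy (392,253) and stirrer caddy (431,232). The wedge is at (362,293), the empty tray at (178,338), the other tray (with jar and bowl) at (480,183), and the yellow look-alike at (375,98).
Top picture: tubs (396,217), can and stand (357,215), packets (272,217), stirrers (235,217), wedge (313,195), empty tray (457,243), mug (312,287).

```bash
cat > h.py <<'E'
import numpy as np, cv2
from rig import *
def cam(n, st=None):
    i=camera_info(n); f=240/np.tan(np.radians(i['fovy']/2))
    if n=="wrist":
        T=np.asarray(i['T_tool_cam']); R=np.array(st['tcp_rot']); p=np.array(st['position'])
        return f,i['cx'],i['cy'],R@T[:3,3]+p,R@T[:3,:3]
    return f,i['cx'],i['cy'],np.array(i['xyz']),np.array(i['orientation'])
def ray(c,uv):
    f,cx,cy,o,R=c; d=R@np.array([(uv[0]-cx)/f,(uv[1]-cy)/f,1]); return o,d/np.linalg.norm(d)
def onplane(c,uv,z):
    o,d=ray(c,uv); return o+d*(z-o[2])/d[2]
def tri(c1,u1,c2,u2):
    o1,d1=ray(c1,u1);o2,d2=ray(c2,u2)
    s=np.linalg.lstsq(np.c_[d1,-d2],o2-o1,rcond=None)[0]
    a,b=o1+s[0]*d1,o2+s[1]*d2
    return (a+b)/2,np.linalg.norm(a-b)
def proj(c,P):
    f,cx,cy,o,R=c; q=R.T@(np.array(P)-o); return np.array([cx+f*q[0]/q[2],cy+f*q[1]/q[2]])
E
python3 - <<'E'
import cv2
a=cv2.imread("pics/top0.png")[110:310,120:500]
cv2.imwrite("pics/topc.png",cv2.resize(a,None,fx=2.1,fy=2.1,interpolation=cv2.INTER_CUBIC))
a=cv2.imread("pics/scene0.png")[130:420,110:550]
cv2.imwrite("pics/scenec.png",cv2.resize(a,None,fx=1.8,fy=1.8,interpolation=cv2.INTER_CUBIC))
E
```

```text
(no output)
```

View pics/topc.png

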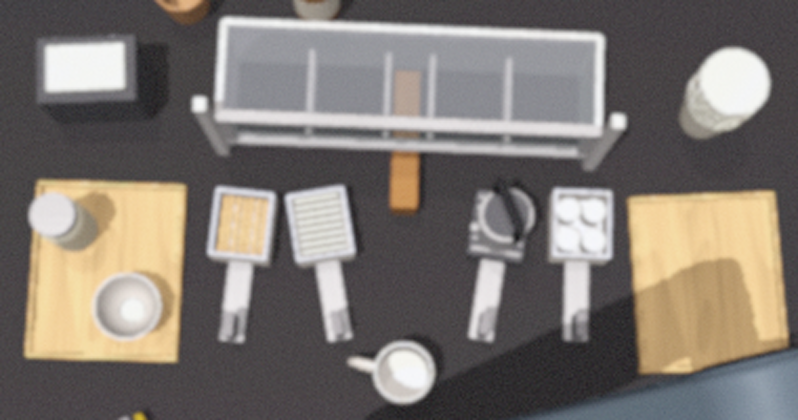

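View pics/scenec.png

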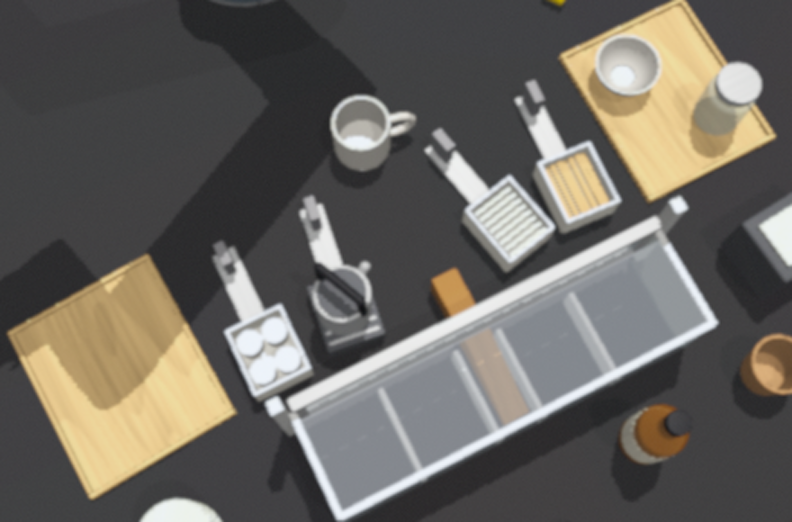

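Run:
```python
from h import *
T=cam("top");S=cam("scene")
t=lambda u:(120+u[0]/2.1,110+u[1]/2.1)
s=lambda u:(110+u[0]/1.8,130+u[1]/1.8)
np.set_printoptions(precision=3,suppress=True)
for n,a,b in [("postL",(200,104),(676,206)),("postR",(618,122),(278,408)),
 ("fin a",(237,312),(533,93)),("fin b",(341,318),(443,145)),("fin st",(484,316),(311,212)),("fin c",(574,318),(225,258)),
 ("bar1",(500,185),(318,268)),("bar2",(523,237),(363,308)),
 ("tray NL",(638,373),(147,256)),("tray FL",(628,196),(235,410)),("tray FR",(774,192),(92,497)),
 ("wedge nearL",(391,210),(458,268)),("wedge nearR",(418,212),(433,280)),("caseback L",(222,20),(716,323)),("caseback R",(602,36),(341,516)),
 ("a nl",(209,258),(540,183)),("c FR",(612,190),(270,396))]:
    p,e=tri(T,t(a),S,s(b)); print(n,p,round(e*1000,1))
```

```text
postL [0.675 0.254 0.212] 2.3
postR [ 0.665 -0.248  0.207] 7.9
fin a [0.439 0.218 0.091] 6.1
fin b [0.437 0.087 0.058] 6.7
fin st [ 0.441 -0.103  0.061] 1.1
fin c [ 0.441 -0.224  0.049] 4.4
bar1 [ 0.566 -0.122  0.255] 37.3
bar2 [ 0.564 -0.128  0.04 ] 61.7
tray NL [ 0.374 -0.317 -0.002] 0.1
tray FL [ 0.614 -0.3    0.022] 2.9
tray FR [ 0.625 -0.5    0.016] 7.4
wedge nearL [0.587 0.026 0.039] 10.3
wedge nearR [ 0.585 -0.01   0.037] 11.0
caseback L [0.806 0.242 0.146] 4.7
caseback R [ 0.793 -0.24   0.153] 7.3
a nl [ 0.522  0.247 -0.072] 67.4
c FR [ 0.619 -0.263  0.05 ] 23.9
```

Run:
```python
from h import *
T=cam("top");S=cam("scene")
t=lambda u:(120+u[0]/2.1,110+u[1]/2.1)
s=lambda u:(110+u[0]/1.8,130+u[1]/1.8)
np.set_printoptions(precision=3,suppress=True)
print("bar", *[onplane(T,t(u),.167) for u in ((500,185),(523,237))],*[onplane(S,s(u),.167) for u in ((318,268),(363,308))])
print("mug rim",onplane(T,t((405,368)),.08),onplane(S,s((361,122)),.08), onplane(T,t((350,362)),.05))
print("wedge near top",[onplane(T,t(u),.05) for u in((391,210),(418,212))],[onplane(S,s(u),.05) for u in((458,268),(433,280))])
for n,uvs in dict(a=[(209,258),(268,265),(214,188),(275,193)],b=[(293,265),(356,258),(284,192),(346,185)],c=[(548,262),(612,262),(553,189),(612,190)]).items():
  P=np.array([onplane(T,t(u),.05) for u in uvs]); d=P[2:].mean(0)-P[:2].mean(0)
  print(n,P.mean(0),np.degrees(np.arctan2(d[1],d[0])),np.linalg.norm(d))
print("tray",[onplane(T,t(u),.014) for u in ((638,373),(628,196),(774,192),(788,350))],[onplane(S,s(u),.014) for u in ((147,256),(235,410),(92,497),(8,331))])
```

```text
bar [ 0.592 -0.113  0.167] [ 0.527 -0.141  0.167] [ 0.538 -0.135  0.167] [ 0.604 -0.111  0.167]
mug rim [ 0.37 -0.    0.08] [0.367 0.007 0.08 ] [0.379 0.071 0.05 ]
wedge near top [array([0.582, 0.021, 0.05 ]), array([ 0.58 , -0.015,  0.05 ])] [array([0.591, 0.029, 0.05 ]), array([ 0.59 , -0.007,  0.05 ])]
a [0.557 0.219 0.05 ] -2.787687920136813 0.09585201273647874
b [0.56  0.116 0.05 ] 8.71817633561534 0.09937427389918803
c [ 0.566 -0.232  0.05 ] -2.2338972395391927 0.09840064156062131
tray [array([ 0.373, -0.314,  0.014]), array([ 0.615, -0.303,  0.014]), array([ 0.625, -0.504,  0.014]), array([ 0.407, -0.517,  0.014])] [array([ 0.38 , -0.316,  0.014]), array([ 0.613, -0.299,  0.014]), array([ 0.626, -0.497,  0.014]), array([ 0.388, -0.512,  0.014])]
```

Candidates (top view) for the milk can: the steel can with a hoop at (357,212), the mug (312,287), the sugar jar (148,214) and the white canister (466,150). I take (357,212): it has a black hoop and stands on the dark stand. For the empty tray I take (457,243), not (171,240), and the yellow object at (205,355) is the look-alike. Next I move above it for a close crop.

>>> drive_tool --motion '[[[28, -18, -12], [0, 0, 0]], [[28, -18, -12], [0, 0, 0]], [[28, -18, -12], [0, 0, 0]], [[28, -18, -12], [0, 0, 0]], [[28, -18, -12], [0, 0, 0]]]' --gripper 1

```text
time_s: 0.6
position: [0.3489, -0.4279, 0.2825]
tcp_rot: [[0.911, 0.413, -0.0], [0.413, -0.911, 0.001], [0.0, -0.001, -1.0]]
force: [-0.1, -0.7, -0.2]
opening: 1.001
grasp_force: 0.0
```

>>> drive_tool --motion '[[[28, -19, -5], [0, 0, 0]], [[28, -19, -5], [0, 0, 0]], [[28, -19, -5], [0, 0, 0]], [[28, -19, -5], [0, 0, 0]], [[28, -19, -5], [0, 0, 0]]]'

```text
time_s: 1.1
position: [0.4371, -0.2835, 0.3074]
tcp_rot: [[0.911, 0.413, -0.001], [0.413, -0.911, 0.001], [-0.0, -0.001, -1.0]]
force: [0.4, 0.1, -0.1]
opening: 1.0
grasp_force: 0.0
```

>>> drive_tool --motion '[[[28, -19, 0], [0, 0, 0]], [[28, -19, 0], [0, 0, 0]], [[28, -19, 0], [0, 0, 0]], [[28, -19, 0], [0, 0, 0]], [[0, 0, 0], [0, 0, 0]]]'

```text
time_s: 1.6
position: [0.5084, -0.1661, 0.3071]
tcp_rot: [[0.909, 0.417, -0.0], [0.417, -0.909, 0.002], [0.001, -0.002, -1.0]]
force: [-0.3, -0.2, -0.4]
opening: 0.999
grasp_force: 0.0
```

Run:
```python
from h import *
import pickle
st=read_state(); im=capture("wrist"); pickle.dump(st,open("w1.pkl","wb"))
cv2.imwrite("pics/w1.png",im[:,:,::-1]); print(st['position'],st['joint_positions'],st['time_s'])
```

```text
[ 0.5084414  -0.16608715  0.30714281] [-30.12259896  17.88947374  88.69677864   0.09873254  73.47464303
  35.18637886] 1.6
```

View pics/w1.png

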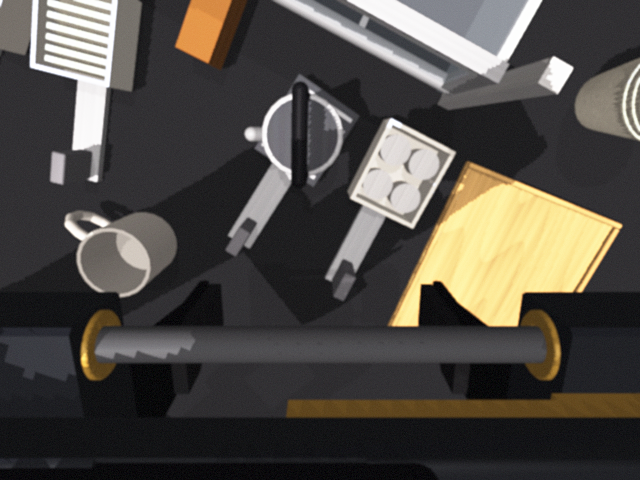

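The wrist picture confirms the choice: the black hoop bar runs from (303,85) to (298,187), over the steel can on the dark stand. The tub caddy is at (403,170), the wedge end at (210,30) and the mug at (128,255), with the empty tray at right.

```bash
cat >> h.py <<'E'
def togo(P,st=None):
    "mm in tool axes from TCP to world P"
    st=st or read_state(); return np.round(1000*np.array(st['tcp_rot']).T@(np.array(P)-st['position']),1)
np.set_printoptions(precision=3,suppress=True)
E
python3 - <<'E'
from h import *
import pickle
st=pickle.load(open("w1.pkl","rb")); W=cam("wrist",st);T=cam("top");S=cam("scene")
# bar by dark mask in wrist
im=cv2.imread("pics/w1.png"); g=im.max(2)
m=(g<40).astype(np.uint8); m[:80]=0;m[192:]=0;m[:,:270]=0;m[:,320:]=0
n,l,s_,c=cv2.connectedComponentsWithStats(m); k=1+np.argmax(s_[1:,4]); print(s_[k],c[k])
t=(120+511/2.1,110+211/2.1); s=(110+340/1.8,130+288/1.8)
print(tri(W,(300,136),T,t),tri(W,(300,136),S,s),tri(T,t,S,s))
a,b=onplane(W,(303,88),.167),onplane(W,(298,184),.167); print(a,b,np.degrees(np.arctan2(*(a-b)[1::-1])),(a+b)/2, np.linalg.norm(a-b))
ctr=(a+b)/2; print("togo",togo(ctr+[0,0,-.019]))
print("tray corners", onplane(W,(467,163),.014),onplane(W,(620,226),.014))
E
```

```text
[ 288   82   21  110 1238] [299.338 143.22 ]
(array([ 0.563, -0.126,  0.154]), np.float64(0.0044589374791503215)) (array([ 0.564, -0.122,  0.138]), np.float64(0.002179442588226963)) (array([ 0.565, -0.125,  0.147]), np.float64(0.007214455595016323))
[ 0.596 -0.113  0.167] [ 0.532 -0.137  0.167] 20.792225043832804 [ 0.564 -0.125  0.167] 0.06820207329430002
togo [ 69.2 -15.2 159.1]
tray corners [ 0.611 -0.301  0.014] [ 0.622 -0.501  0.014]
```

>>> drive_tool --motion '[[[24, -5, 20], [0, 0, 0]], [[24, -5, 20], [0, 0, 0]], [[21, -5, 20], [0, 0, 0]], [[0, 0, 20], [0, 0, 0.06]], [[0, 0, 0], [0, 0, 0]]]'

```text
time_s: 2.15
position: [0.5617, -0.1273, 0.2243]
tcp_rot: [[0.934, 0.357, -0.007], [0.357, -0.934, 0.002], [-0.006, -0.005, -1.0]]
force: [-0.2, -0.2, 0.5]
opening: 1.002
grasp_force: 0.0
```

Run:
```python
from h import *
import pickle
st=read_state(); im=capture("wrist"); pickle.dump(st,open("w2.pkl","wb"))
cv2.imwrite("pics/w2.png",im[:,:,::-1]); print(st['position'])
W=cam("wrist",st)
print(proj(W,[.596,-.113,.167]),proj(W,[.532,-.137,.167]),proj(W,[.564,-.125,.167]))
```

```text
[ 0.562 -0.127  0.224]
[317.369 197.216] [316.862 309.92 ] [317.105 255.905]
```

View pics/w2.png

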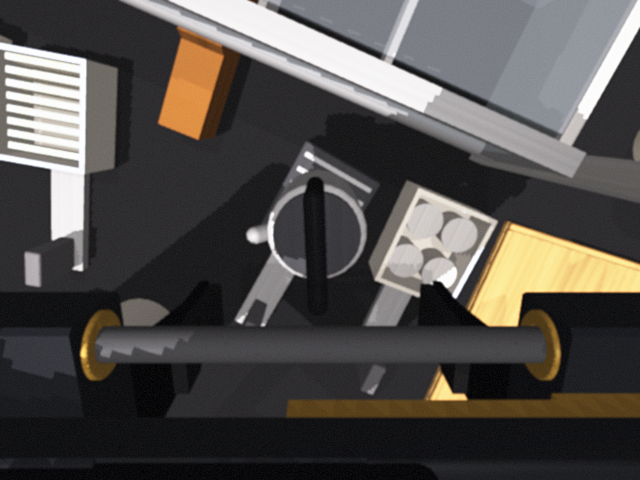

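The bar is centred under the fingers, running from (315,180) to (318,312).

Run:
```python
from h import *
import pickle
A=cam("wrist",pickle.load(open("w1.pkl","rb")));st=pickle.load(open("w2.pkl","rb"));B=cam("wrist",st)
for u,v in (((300.5,136),(316.5,246)),((303,85),(315,180)),((298,187),(318,312))): print(tri(A,u,B,v))
a,b=onplane(B,(315,186),.167),onplane(B,(318,306),.167); d=a-b
print((a+b)/2,np.degrees(np.arctan2(d[1],d[0])),np.linalg.norm(d), togo((a+b)/2+[0,0,-.019]))
```

```text
(array([ 0.565, -0.124,  0.15 ]), np.float64(4.787392498909374e-05))
(array([ 0.6  , -0.11 ,  0.134]), np.float64(0.00020325801791425314))
(array([ 0.53 , -0.138,  0.165]), np.float64(0.0003143279281343463))
[ 0.568 -0.123  0.167] 22.147057006593972 0.07200086639641373 [ 7.1 -2.3 78. ]
```

>>> drive_tool --motion '[[[5, -2, 25], [0, 0, 0]], [[0, 0, 25], [0, 0, 0]], [[0, 0, 20], [0, 0, 0]], [[0, 0, 10], [0, 0, 0]], [[0, 0, 0], [0, 0, 0]]]'

```text
time_s: 2.7
position: [0.5673, -0.1244, 0.1472]
tcp_rot: [[0.934, 0.357, -0.001], [0.357, -0.934, 0.0], [-0.001, -0.001, -1.0]]
force: [-0.2, -0.6, 0.2]
opening: 1.002
grasp_force: 0.0
```

>>> drive_tool --motion '[[[0, 0, 0], [0, 0, 0]], [[0, 0, 0], [0, 0, 0]], [[0, 0, 0], [0, 0, 0]], [[0, 0, 0], [0, 0, 0]], [[0, 0, 0], [0, 0, 0]]]' --gripper 0

```text
time_s: 3.2
position: [0.5682, -0.1237, 0.148]
tcp_rot: [[0.934, 0.358, 0.001], [0.358, -0.934, -0.0], [0.001, 0.001, -1.0]]
force: [-0.9, -0.2, -0.4]
opening: 0.633
grasp_force: 0.0
```

>>> drive_tool --motion '[[[0, 0, 0], [0, 0, 0]], [[0, 0, 0], [0, 0, 0]], [[0, 0, 0], [0, 0, 0]], [[0, 0, 0], [0, 0, 0]], [[0, 0, 0], [0, 0, 0]]]'

```text
time_s: 3.7
position: [0.5679, -0.1236, 0.1475]
tcp_rot: [[0.934, 0.358, -0.0], [0.358, -0.934, 0.0], [-0.0, -0.0, -1.0]]
force: [-0.3, 1.4, 1.0]
opening: 0.172
grasp_force: 0.5
```

>>> drive_tool --motion '[[[0, 0, 0], [0, 0, 0]], [[0, 0, 0], [0, 0, 0]], [[0, 0, -10], [0, 0, 0]], [[0, 0, -20], [0, 0, 0]], [[0, 0, -20], [0, 0, 0]]]'

```text
time_s: 4.2
position: [0.5671, -0.1236, 0.1975]
tcp_rot: [[0.934, 0.358, -0.002], [0.358, -0.934, 0.001], [-0.002, -0.001, -1.0]]
force: [-0.6, -0.3, -3.6]
opening: 0.123
grasp_force: 29.8
```

>>> drive_tool --motion '[[[0, 0, 0], [0, 0, 0]], [[-6, 13, 0], [0, 0, 0]], [[-12, 27, 0], [0, 0, 0]], [[-12, 27, 0], [0, 0, 0]], [[-12, 27, 0], [0, 0, 0]]]'

```text
time_s: 4.7
position: [0.5611, -0.2281, 0.1958]
tcp_rot: [[0.934, 0.358, -0.003], [0.358, -0.934, 0.001], [-0.002, -0.002, -1.0]]
force: [1.0, -0.3, -4.2]
opening: 0.124
grasp_force: 29.8
```

>>> drive_tool --motion '[[[-12, 27, 0], [0, 0, 0]], [[-12, 27, 0], [0, 0, 0]], [[-12, 27, 0], [0, 0, 0]], [[-12, 27, 0], [0, 0, 0]], [[-6, 13, 0], [0, 0, 0]]]'

```text
time_s: 5.2
position: [0.5537, -0.3626, 0.1957]
tcp_rot: [[0.935, 0.355, -0.002], [0.355, -0.935, -0.001], [-0.002, 0.0, -1.0]]
force: [0.5, -0.7, -4.0]
opening: 0.126
grasp_force: 29.9
```

>>> drive_tool --motion '[[[0, 0, 20], [0, 0, 0]], [[0, 0, 20], [0, 0, 0]], [[0, 0, 10], [0, 0, 0]], [[0, 0, 5], [0, 0, 0]], [[0, 0, 0], [0, 0, 0]]]'

```text
time_s: 5.7
position: [0.5549, -0.3583, 0.1416]
tcp_rot: [[0.934, 0.358, -0.001], [0.358, -0.934, 0.001], [-0.001, -0.002, -1.0]]
force: [0.3, -0.1, -3.6]
opening: 0.124
grasp_force: 29.9
```

Run:
```python
from h import *
s=read_state(); print(s['position'],s['opening'],s['grasp_force'],s['force'],togo([.555,-.359,.12]))
im=capture("scene"); cv2.imwrite("pics/s1.png",cv2.resize(im[150:420,90:530,::-1],None,fx=1.5,fy=1.5))
```

```text
[ 0.555 -0.358  0.142] 0.12382414745563983 29.859994780272245 [ 0.251 -0.07  -3.631] [-0.1  0.7 21.6]
```

View pics/s1.png

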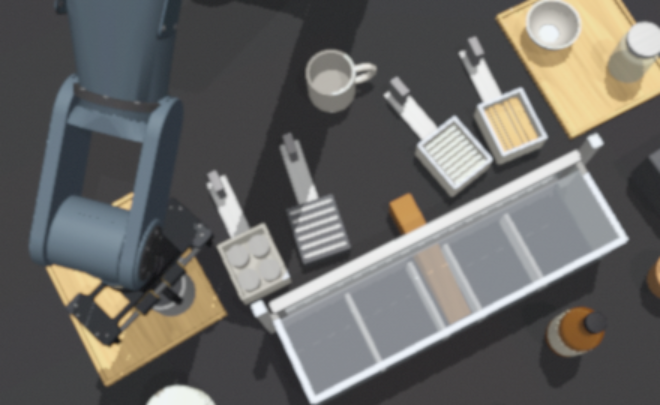

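The stand at crop (319,228) is free and the can hangs over the empty tray at (165,285). I lower it the remaining ~23 mm.

>>> drive_tool --motion '[[[0, 0, 10], [0, 0, 0]], [[0, 0, 8], [0, 0, 0]], [[0, 0, 2], [0, 0, 0]], [[0, 0, 2], [0, 0, 0]], [[0, 0, 0], [0, 0, 0]]]'

```text
time_s: 6.25
position: [0.5551, -0.3588, 0.1203]
tcp_rot: [[0.934, 0.358, -0.0], [0.358, -0.934, 0.0], [-0.0, -0.0, -1.0]]
force: [0.3, 0.6, -4.7]
opening: 0.125
grasp_force: 29.9
```

>>> drive_tool --motion '[[[0, 0, 1], [0, 0, 0]], [[0, 0, 0], [0, 0, 0]], [[0, 0, 1], [0, 0, 0]], [[0, 0, 0], [0, 0, 0]], [[0, 0, 0], [0, 0, 0]]]'

```text
time_s: 6.75
position: [0.5552, -0.3588, 0.1186]
tcp_rot: [[0.934, 0.358, 0.0], [0.358, -0.934, -0.0], [0.0, 0.0, -1.0]]
force: [0.0, 0.1, -3.9]
opening: 0.127
grasp_force: 29.9
```

>>> drive_tool --motion '[[[0, 0, 1], [0, 0, 0]], [[0, 0, 0], [0, 0, 0]], [[0, 0, 0], [0, 0, 0]]]'

```text
time_s: 7.05
position: [0.5556, -0.359, 0.1183]
tcp_rot: [[0.934, 0.358, 0.001], [0.358, -0.934, -0.001], [0.001, 0.001, -1.0]]
force: [-0.2, 1.8, 1.4]
opening: 0.125
grasp_force: 29.9
```

>>> drive_tool --motion '[[[0, 0, 1], [0, 0, 0]], [[0, 0, 0], [0, 0, 0]], [[0, 0, 0], [0, 0, 0]]]'

```text
time_s: 7.35
position: [0.5559, -0.3591, 0.1183]
tcp_rot: [[0.934, 0.358, 0.002], [0.358, -0.934, -0.001], [0.001, 0.002, -1.0]]
force: [-0.6, 1.5, 6.9]
opening: 0.127
grasp_force: 29.9
```

>>> drive_tool --motion '[[[0, 0, 0], [0, 0, 0]], [[0, 0, 0], [0, 0, 0]], [[0, 0, 0], [0, 0, 0]], [[0, 0, 0], [0, 0, 0]], [[0, 0, 0], [0, 0, 0]]]' --gripper 0.7

```text
time_s: 7.85
position: [0.5552, -0.3589, 0.1163]
tcp_rot: [[0.934, 0.358, -0.0], [0.358, -0.934, 0.0], [-0.0, -0.0, -1.0]]
force: [0.7, -0.0, -0.8]
opening: 0.498
grasp_force: 0.0
```

>>> drive_tool --motion '[[[0, 0, -10], [0, 0, 0]], [[0, 0, -40], [0, 0, 0]], [[0, 0, -45], [0, 0, 0]], [[0, 0, -45], [0, 0, 0]], [[0, 0, -40], [0, 0, 0]]]'

```text
time_s: 8.35
position: [0.5554, -0.359, 0.2999]
tcp_rot: [[0.934, 0.358, 0.002], [0.358, -0.934, -0.002], [0.001, 0.002, -1.0]]
force: [-0.2, -0.5, -0.3]
opening: 0.697
grasp_force: 0.0
```

>>> drive_tool --motion '[[[0, 0, 0], [0, 0, -0.149]], [[0, 0, 0], [0, 0, -0.149]], [[0, 0, 0], [0, 0, -0.149]], [[0, 0, 0], [0, 0, -0.149]], [[0, 0, 0], [0, 0, -0.149]]]'

```text
time_s: 8.85
position: [0.5552, -0.3588, 0.2974]
tcp_rot: [[0.438, 0.899, 0.001], [0.899, -0.438, -0.001], [-0.0, 0.001, -1.0]]
force: [0.2, -0.2, 0.6]
opening: 0.702
grasp_force: 0.0
```

>>> drive_tool --motion '[[[0, 0, 0], [0, 0, -0.149]], [[0, 0, 0], [0, 0, -0.149]], [[0, 0, 0], [0, 0, -0.149]], [[0, 0, 0], [0, 0, -0.149]], [[0, 0, 0], [0, 0, -0.149]]]'

```text
time_s: 9.35
position: [0.5552, -0.3588, 0.2973]
tcp_rot: [[-0.287, 0.958, 0.0], [0.958, 0.287, -0.0], [-0.001, 0.0, -1.0]]
force: [0.0, -0.5, -0.2]
opening: 0.7
grasp_force: 0.0
```

>>> drive_tool --motion '[[[0, 0, 0], [0, 0, -0.149]], [[0, 0, 0], [0, 0, -0.149]], [[0, 0, 0], [0, 0, -0.149]], [[0, 0, 0], [0, 0, -0.149]], [[0, 0, 0], [0, 0, -0.149]]]'

```text
time_s: 9.85
position: [0.5552, -0.3588, 0.2973]
tcp_rot: [[-0.86, 0.51, 0.001], [0.51, 0.86, -0.0], [-0.001, -0.0, -1.0]]
force: [-0.1, 0.4, 0.3]
opening: 0.696
grasp_force: 0.0
```

>>> drive_tool --motion '[[[0, 0, 0], [0, 0, -0.149]], [[0, 0, 0], [0, 0, -0.149]], [[0, 0, 0], [0, 0, -0.149]], [[0, 0, 0], [0, 0, -0.1]], [[0, 0, 0], [0, 0, 0]]]'

```text
time_s: 10.35
position: [0.5552, -0.3589, 0.2973]
tcp_rot: [[-1.0, -0.006, 0.001], [-0.006, 1.0, -0.0], [-0.001, -0.0, -1.0]]
force: [0.3, 0.6, 0.4]
opening: 0.7
grasp_force: 0.0
```

Run:
```python
from h import *
s=read_state(); print(s['position'],s['tcp_rot'],s['joint_positions'],togo([.44,-.16,.25]))
```

```text
[ 0.555 -0.359  0.297] [[-1.    -0.006  0.001]
 [-0.006  1.    -0.   ]
 [-0.001 -0.    -1.   ]] [ -42.544   29.277   71.35     0.      79.332 -132.883] [114.1 199.6  47.1]
```

>>> drive_tool --motion '[[[23, 40, 0], [0, 0, 0]], [[23, 40, 0], [0, 0, 0]], [[23, 40, 0], [0, 0, 0]], [[23, 40, 0], [0, 0, 0]], [[23, 40, 0], [0, 0, 0]]]'

```text
time_s: 10.85
position: [0.4379, -0.1581, 0.297]
tcp_rot: [[-1.0, -0.003, 0.001], [-0.003, 1.0, -0.0], [-0.001, -0.0, -1.0]]
force: [1.2, 0.3, 1.3]
opening: 0.703
grasp_force: 0.0
```

>>> drive_tool --motion '[[[0, 0, 0], [0, 0, 0]]]'

```text
time_s: 10.95
position: [0.4345, -0.154, 0.2965]
tcp_rot: [[-1.0, -0.007, -0.004], [-0.007, 1.0, 0.004], [0.004, 0.004, -1.0]]
force: [-0.1, 0.1, 0.9]
opening: 0.702
grasp_force: 0.0
```

Run:
```python
from h import *
import pickle
st=read_state(); im=capture("wrist"); pickle.dump(st,open("w3.pkl","wb"))
cv2.imwrite("pics/w3.png",im[:,:,::-1]); print(st['position'])
```

```text
[ 0.434 -0.154  0.296]
```

View pics/w3.png

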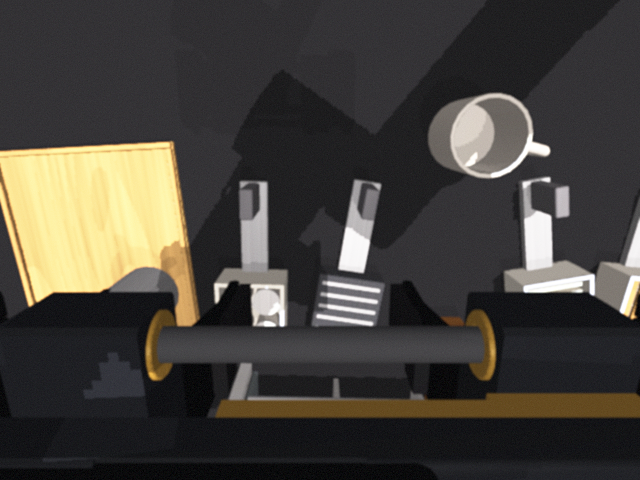

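The view shows the plates of the pulls: tub caddy c from (254,181) to (256,270), stand from (367,182) to (352,270), packet caddy b from (536,179) to (539,268). The mug is at (490,135), and the tray's near edge runs from (3,152) to (172,143).

Run:
```python
from h import *
import pickle
st=pickle.load(open("w3.pkl","rb")); W=cam("wrist",st);T=cam("top");S=cam("scene")
for n,a,b in (("c",(254,181),(256,270)),("st",(367,182),(352,270)),("b",(536,179),(539,268))):
    p,q=onplane(W,a,.01),onplane(W,b,.01);d=(q-p)/np.linalg.norm(q-p); print(n,p,q,np.degrees(np.arctan2(d[1],d[0])),"fin",p+.016*d,"box",p+.151*d)
print("tray near edge",onplane(W,(3,152),.014),onplane(W,(172,143),.014))
for n,u in (("c top",(245,186)),):
    print(onplane(W,u,.06))
# automatic fin-top mid: two wrist views later
```

```text
c [ 0.416 -0.228  0.01 ] [ 0.522 -0.23   0.01 ] -0.8894230727763457 fin [ 0.432 -0.228  0.01 ] box [ 0.567 -0.23   0.01 ]
st [ 0.416 -0.101  0.01 ] [ 0.521 -0.115  0.01 ] -7.563523245405523 fin [ 0.432 -0.103  0.01 ] box [ 0.566 -0.121  0.01 ]
b [0.412 0.088 0.01 ] [0.517 0.108 0.01 ] 10.570238134423663 fin [0.428 0.091 0.01 ] box [0.56  0.116 0.01 ]
tray near edge [ 0.386 -0.499  0.014] [ 0.375 -0.314  0.014]
[ 0.415 -0.229  0.06 ]
```

>>> drive_tool --motion '[[[0, 30, 20], [0, 0, 0]], [[0, 26, 30], [0, 0, 0.14]], [[0, 0, 40], [0, 0, 0]], [[0, 0, 40], [0, 0, 0]], [[0, 0, 0], [0, 0, 0]]]' --gripper 0.6

```text
time_s: 11.5
position: [0.4366, -0.1029, 0.163]
tcp_rot: [[-0.991, 0.135, -0.008], [0.135, 0.991, 0.004], [0.009, 0.003, -1.0]]
force: [-0.7, 0.1, 0.2]
opening: 0.601
grasp_force: 0.0
```

```bash
cat >> h.py <<'E'
def yaw(st=None):
    R=np.array((st or read_state())['tcp_rot']); return np.degrees(np.arctan2(R[1,0],R[0,0]))%360
E
python3 - <<'E'
from h import *
import pickle
st=read_state(); im=capture("wrist"); pickle.dump(st,open("w4.pkl","wb"))
cv2.imwrite("pics/w4.png",im[:,:,::-1]); print(st['position'],yaw(st),togo([.433,-.103,.021]))
W=cam("wrist",st); print(proj(W,[.433,-.103,.06]))
E
```

```text
[ 0.437 -0.103  0.163] 172.23892854886307 [  4.7  -0.1 144.2]
[320.276 236.884]
```

View pics/w4.png

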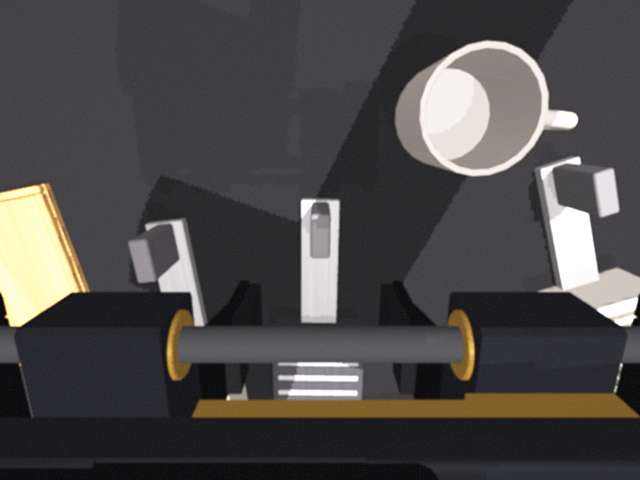

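The fin top sits at (320,237), exactly as projected, and aligned with the tool. I descend and pinch.

>>> drive_tool --motion '[[[4, 0, 40], [0, 0, 0]], [[0, 0, 40], [0, 0, 0]], [[0, 0, 40], [0, 0, 0]], [[0, 0, 20], [0, 0, 0]], [[0, 0, 0], [0, 0, 0]]]'

```text
time_s: 12.05
position: [0.436, -0.1042, 0.0259]
tcp_rot: [[-0.991, 0.135, -0.0], [0.135, 0.991, 0.0], [0.0, -0.0, -1.0]]
force: [0.0, -0.3, 1.1]
opening: 0.598
grasp_force: 0.0
```

>>> drive_tool --motion '[[[0, 0, 0], [0, 0, 0]], [[0, 0, 0], [0, 0, 0]], [[0, 0, 0], [0, 0, 0]], [[0, 0, 0], [0, 0, 0]], [[0, 0, 0], [0, 0, 0]]]' --gripper 0

```text
time_s: 12.55
position: [0.4351, -0.1032, 0.0273]
tcp_rot: [[-0.991, 0.133, 0.001], [0.133, 0.991, -0.001], [-0.001, -0.001, -1.0]]
force: [0.6, 0.1, 0.8]
opening: 0.232
grasp_force: 0.0
```

>>> drive_tool --motion '[[[0, 0, 0], [0, 0, 0]], [[0, 0, 0], [0, 0, 0]], [[0, 0, 0], [0, 0, 0]]]'

```text
time_s: 12.85
position: [0.4349, -0.1031, 0.027]
tcp_rot: [[-0.991, 0.135, 0.001], [0.135, 0.991, -0.0], [-0.001, 0.0, -1.0]]
force: [-0.7, -0.1, 5.5]
opening: 0.154
grasp_force: 30.0
```

Run:
```python
from h import *
s=read_state(); print(s['position'],yaw(s),s['opening'],s['grasp_force'],togo([.433,-.073,.021]))
```

```text
[ 0.435 -0.103  0.027] 172.25234433307253 0.15367101340484085 29.98009221162647 [ 5.9 29.5  6. ]
```

>>> drive_tool --motion '[[[0, 6, 0], [0, 0, -0.022]], [[0, 6, 0], [0, 0, -0.022]], [[0, 6, 0], [0, 0, -0.022]], [[0, 6, 0], [0, 0, -0.023]], [[0, 6, 0], [0, 0, -0.023]]]'

```text
time_s: 13.35
position: [0.4391, -0.074, 0.027]
tcp_rot: [[-1.0, 0.021, 0.004], [0.021, 1.0, -0.002], [-0.004, -0.002, -1.0]]
force: [1.0, -5.0, 5.0]
opening: 0.155
grasp_force: 30.1
```

>>> drive_tool --motion '[[[0, 0, 0], [0, 0, 0]], [[0, 0, 0], [0, 0, 0]]]'

```text
time_s: 13.55
position: [0.4388, -0.0731, 0.027]
tcp_rot: [[-1.0, 0.021, 0.003], [0.021, 1.0, -0.001], [-0.003, -0.001, -1.0]]
force: [2.9, 0.8, 6.0]
opening: 0.156
grasp_force: 30.0
```

Run:
```python
from h import *
s=read_state(); print(s['position'],yaw(s),s['opening'],s['grasp_force'],s['force'],togo([.597,-.077,.027]))
im=capture("top"); cv2.imwrite("pics/t1.png",cv2.resize(im[115:305,190:440,::-1],None,fx=3,fy=3,interpolation=cv2.INTER_CUBIC))
```

```text
[ 0.439 -0.073  0.027] 178.79592817387882 0.1564351843256239 29.962169523350894 [2.923 0.806 5.98 ] [-158.3   -0.5    0.4]
```

View pics/t1.png

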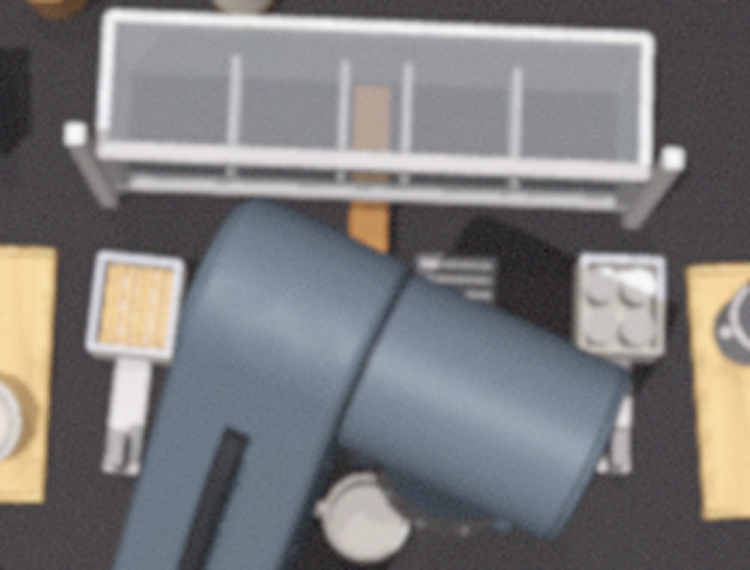

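The stand's far edge is at (416..497,262), level and in front of bay 1, between the dividers at (405,183) and (515,188). I check this numerically.

Run:
```python
from h import *
T=cam("top"); g=lambda u:(190+u[0]/3,115+u[1]/3)
for n,u,z in (("d1",(232,177),.05),("d2",(343,180),.05),("d3",(405,183),.05),("d4",(515,188),.05),("d1f",(236,56),.05),("d2f",(345,60),.05),("d3f",(407,64),.05),("d4f",(517,68),.05),("stL",(416,258),.035),("stR",(497,258),.035),("stL2",(413,297),.035),("railL",(130,186),.07),("railR",(618,205),.07),("topL",(100,150),.165),("topR",(650,171),.165)):
    print(n,onplane(T,g(u),z))
```

```text
d1 [0.683 0.132 0.05 ]
d2 [0.683 0.028 0.05 ]
d3 [ 0.681 -0.03   0.05 ]
d4 [ 0.678 -0.134  0.05 ]
d1f [0.801 0.132 0.05 ]
d2f [0.8   0.028 0.05 ]
d3f [ 0.797 -0.03   0.05 ]
d4f [ 0.795 -0.135  0.05 ]
stL [ 0.612 -0.042  0.035]
stR [ 0.614 -0.118  0.035]
stL2 [ 0.575 -0.039  0.035]
railL [0.668 0.225 0.07 ]
railR [ 0.658 -0.227  0.07 ]
topL [0.674 0.239 0.165]
topR [ 0.665 -0.24   0.165]
```

>>> drive_tool --motion '[[[-10, 0, 0], [0, 0, 0]], [[-20, 0, 0], [0, 0, 0]], [[-20, 0, 0], [0, 0, 0]], [[-20, 0, 0], [0, 0, 0]], [[-10, 0, 0], [0, 0, 0]]]'

```text
time_s: 14.1
position: [0.5125, -0.0728, 0.0267]
tcp_rot: [[-1.0, 0.019, -0.012], [0.019, 1.0, 0.003], [0.012, 0.003, -1.0]]
force: [-11.6, -0.7, 16.9]
opening: 0.158
grasp_force: 30.0
```

>>> drive_tool --motion '[[[-10, 0, 0], [0, 0, 0]], [[-20, 0, 0], [0, 0, 0]], [[-20, 0, 0], [0, 0, 0]], [[-20, 0, 0], [0, 0, 0]], [[-15, 0, 0], [0, 0, 0]]]'

```text
time_s: 14.6
position: [0.5967, -0.0748, 0.0266]
tcp_rot: [[-1.0, 0.019, -0.014], [0.019, 1.0, 0.003], [0.014, 0.003, -1.0]]
force: [-10.3, -1.0, 14.7]
opening: 0.158
grasp_force: 30.0
```

>>> drive_tool --motion '[[[0, 0, 0], [0, 0, 0]], [[0, 0, 0], [0, 0, 0]]]'

```text
time_s: 14.8
position: [0.6014, -0.0757, 0.0266]
tcp_rot: [[-1.0, 0.02, -0.002], [0.02, 1.0, 0.001], [0.003, 0.001, -1.0]]
force: [0.5, 0.9, 5.5]
opening: 0.159
grasp_force: 30.0
```

>>> drive_tool --motion '[[[0, 0, 0], [0, 0, 0]], [[0, 0, 0], [0, 0, 0]], [[0, 0, 0], [0, 0, 0]], [[0, 0, -10], [0, 0, 0]], [[0, 0, -40], [0, 0, 0]]]' --gripper 0.6

```text
time_s: 15.3
position: [0.599, -0.0758, 0.0735]
tcp_rot: [[-1.0, 0.022, -0.009], [0.022, 1.0, 0.003], [0.009, 0.003, -1.0]]
force: [0.9, -0.0, -0.4]
opening: 0.524
grasp_force: 0.0
```

>>> drive_tool --motion '[[[10, 0, -45], [0, 0, 0]], [[30, -25, -35], [0, 0, 0]], [[35, -33, 0], [0, 0, 0]], [[35, -33, 0], [0, 0, 0]], [[35, -33, 0], [0, 0, 0]]]'

```text
time_s: 15.8
position: [0.455, -0.1974, 0.1562]
tcp_rot: [[-1.0, 0.021, 0.002], [0.021, 1.0, -0.001], [-0.002, -0.001, -1.0]]
force: [0.1, -0.5, -0.0]
opening: 0.602
grasp_force: 0.0
```

>>> drive_tool --motion '[[[20, -25, 0], [0, 0, 0]], [[0, 0, 0], [0, 0, 0]], [[0, 0, 0], [0, 0, 0]]]'

```text
time_s: 16.1
position: [0.4354, -0.2216, 0.1555]
tcp_rot: [[-1.0, 0.024, 0.001], [0.024, 1.0, -0.0], [-0.001, -0.0, -1.0]]
force: [0.7, 0.1, 0.4]
opening: 0.6
grasp_force: 0.0
```

Run:
```python
from h import *
import pickle
st=read_state(); im=capture("wrist"); pickle.dump(st,open("w5.pkl","wb"))
cv2.imwrite("pics/w5.png",im[:,:,::-1]); print(st['position'],yaw(st),togo([.434,-.228,.026]))
W=cam("wrist",st); print(proj(W,[.434,-.228,.06]))
t=capture("top"); cv2.imwrite("pics/t2.png",t[:,:,::-1])
a=cv2.resize(im[150:330,100:540,::-1],(440,180)); b=cv2.resize(t[115:285,190:440,::-1],None,fx=2.5,fy=2.5,interpolation=cv2.INTER_CUBIC)
a=cv2.copyMakeBorder(a,0,0,0,b.shape[1]-440,cv2.BORDER_CONSTANT)
cv2.imwrite("pics/m1.png",np.vstack([a,b[:420]]))
```

```text
[ 0.435 -0.222  0.156] 178.61903957366877 [  1.9  -7.  129.4]
[312.003 241.873]
```

View pics/m1.png

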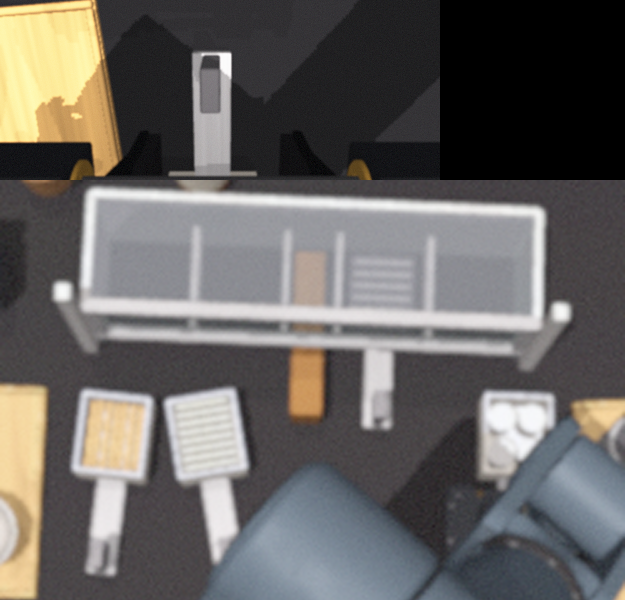

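The stand is centred in bay 1 (stripes at (382,282), between dividers at 340 and 431). The tub caddy's fin is at wrist (310,245), against a predicted (312,242).

>>> drive_tool --motion '[[[1, -8, 30], [0, 0, 0]], [[0, 0, 40], [0, 0, 0]], [[0, 0, 40], [0, 0, 0]], [[0, 0, 20], [0, 0, 0]], [[0, 0, 0], [0, 0, 0]]]'

```text
time_s: 16.7
position: [0.4337, -0.2267, 0.0223]
tcp_rot: [[-1.0, 0.02, -0.005], [0.02, 1.0, 0.004], [0.005, 0.004, -1.0]]
force: [0.8, -0.3, -0.6]
opening: 0.605
grasp_force: 0.0
```

>>> drive_tool --motion '[[[0, 0, 0], [0, 0, 0]], [[0, 0, 0], [0, 0, 0]], [[0, 0, 0], [0, 0, 0]], [[0, 0, 0], [0, 0, 0]], [[0, 0, 0], [0, 0, 0]]]' --gripper 0

```text
time_s: 17.2
position: [0.4347, -0.2293, 0.0257]
tcp_rot: [[-1.0, 0.022, 0.001], [0.022, 1.0, -0.001], [-0.001, -0.001, -1.0]]
force: [-0.1, 0.2, -0.3]
opening: 0.235
grasp_force: 0.0
```

>>> drive_tool --motion '[[[0, 0, 0], [0, 0, 0]], [[0, 0, 0], [0, 0, 0]], [[0, 0, 0], [0, 0, 0]]]'

```text
time_s: 17.5
position: [0.4345, -0.2291, 0.0254]
tcp_rot: [[-1.0, 0.022, 0.001], [0.022, 1.0, -0.0], [-0.001, -0.0, -1.0]]
force: [-0.2, 0.2, 6.1]
opening: 0.159
grasp_force: 30.0
```

>>> drive_tool --motion '[[[0, 10, 0], [0, 0, 0]], [[0, 10, 0], [0, 0, 0]], [[0, 10, 0], [0, 0, 0]], [[0, 10, 0], [0, 0, 0]], [[0, 8, 0], [0, 0, 0]]]'

```text
time_s: 18.0
position: [0.4365, -0.181, 0.0254]
tcp_rot: [[-1.0, 0.022, 0.002], [0.022, 1.0, -0.002], [-0.003, -0.002, -1.0]]
force: [-0.7, -4.0, 5.4]
opening: 0.159
grasp_force: 30.0
```

>>> drive_tool --motion '[[[0, 0, 0], [0, 0, 0]], [[0, 0, 0], [0, 0, 0]]]'

```text
time_s: 18.2
position: [0.4361, -0.1797, 0.0254]
tcp_rot: [[-1.0, 0.022, 0.001], [0.022, 1.0, 0.0], [-0.001, 0.0, -1.0]]
force: [3.0, 2.0, 6.5]
opening: 0.157
grasp_force: 30.0
```

Run:
```python
from h import *
s=read_state(); print(s['position'],yaw(s),s['opening'],s['grasp_force'])
t=capture("top"); sc=capture("scene")
b=cv2.resize(t[115:285,300:440,::-1],None,fx=2.5,fy=2.5,interpolation=cv2.INTER_CUBIC)
a=cv2.resize(sc[250:400,190:390,::-1],None,fx=2,fy=2,interpolation=cv2.INTER_CUBIC)
h=425; b=b[:h]; a=cv2.copyMakeBorder(a,0,h-a.shape[0],0,0,cv2.BORDER_CONSTANT)
cv2.imwrite("pics/m2.png",np.hstack([b,a]))
```

```text
[ 0.436 -0.18   0.025] 178.76352789071677 0.1567030440342648 29.99801061116159
```

View pics/m2.png

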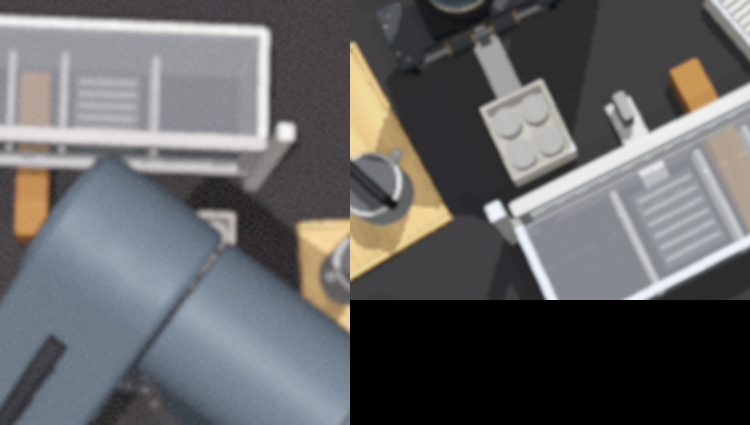

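The tub caddy's top corners are at (480,107), (543,80), (577,152) and (520,184) in the right half. The stand looks square in bay 1.

Run:
```python
from h import *
S=cam("scene"); g=lambda u:(190+(u[0]-350)/2,250+u[1]/2)
P=np.array([onplane(S,g(u),.05) for u in ((480,107),(543,80),(577,152),(520,184))]);print(P,P.mean(0))
for u in ((480,107),(543,80),(577,152),(520,184)): pass
d=P[2:].mean(0)-P[:2].mean(0);print(np.degrees(np.arctan2(d[1],d[0])))
for n,u in (("div34",(613,195)),("div34f",(657,278)),("div23",(680,160))): print(n,onplane(S,g(u),.05))
T=cam("top"); t=lambda u:(300+u[0]/2.5,115+u[1]/2.5)
print(onplane(T,t((235,213)),.05), onplane(T,t((270,30)),.145),onplane(T,t((285,130)),.215))
```

```text
[[ 0.525 -0.216  0.05 ]
 [ 0.531 -0.14   0.05 ]
 [ 0.622 -0.143  0.05 ]
 [ 0.624 -0.215  0.05 ]] [ 0.575 -0.179  0.05 ]
-0.5017418506584547
div34 [ 0.682 -0.13   0.05 ]
div34f [ 0.783 -0.129  0.05 ]
div23 [ 0.683 -0.046  0.05 ]
[ 0.615 -0.225  0.05 ] [ 0.795 -0.248  0.145] [ 0.664 -0.25   0.215]
```

>>> drive_tool --motion '[[[-10, 0, 0], [0, 0, 0]], [[-20, 0, 0], [0, 0, 0]], [[-20, 0, 0], [0, 0, 0]], [[-20, 0, 0], [0, 0, 0]], [[-10, 0, 0], [0, 0, 0]]]'

```text
time_s: 18.8
position: [0.5127, -0.1801, 0.0253]
tcp_rot: [[-1.0, 0.02, -0.008], [0.019, 1.0, 0.003], [0.008, 0.003, -1.0]]
force: [-10.4, 0.5, 15.5]
opening: 0.159
grasp_force: 30.0
```

>>> drive_tool --motion '[[[-10, 0, 0], [0, 0, 0]], [[-20, 0, 0], [0, 0, 0]], [[-20, 0, 0], [0, 0, 0]], [[-20, 0, 0], [0, 0, 0]], [[-14, 0, 0], [0, 0, 0]]]'

```text
time_s: 19.3
position: [0.5961, -0.1821, 0.0252]
tcp_rot: [[-1.0, 0.02, -0.009], [0.02, 1.0, 0.003], [0.009, 0.003, -1.0]]
force: [-8.9, 0.5, 13.3]
opening: 0.155
grasp_force: 30.0
```

>>> drive_tool --motion '[[[0, 0, 0], [0, 0, 0]], [[0, 0, 0], [0, 0, 0]]]'

```text
time_s: 19.5
position: [0.5995, -0.1828, 0.0253]
tcp_rot: [[-1.0, 0.021, -0.0], [0.021, 1.0, 0.001], [0.0, 0.001, -1.0]]
force: [2.1, 1.5, 4.9]
opening: 0.158
grasp_force: 30.0
```

>>> drive_tool --motion '[[[0, 0, 0], [0, 0, 0]], [[0, 0, 0], [0, 0, 0]], [[0, 0, 0], [0, 0, 0]], [[0, 0, -10], [0, 0, 0]], [[0, 0, -40], [0, 0, 0]]]' --gripper 0.6

```text
time_s: 20.0
position: [0.5959, -0.1829, 0.0716]
tcp_rot: [[-1.0, 0.022, -0.009], [0.022, 1.0, 0.005], [0.009, 0.005, -1.0]]
force: [-0.4, 0.6, 1.0]
opening: 0.525
grasp_force: 0.0
```

>>> drive_tool --motion '[[[6, 0, -45], [0, 0, 0]], [[20, 25, -35], [0, 0, 0]], [[25, 40, 0], [0, 0, 0]], [[25, 41, 0], [0, 0, 0]], [[25, 41, 0], [0, 0, 0]]]'

```text
time_s: 20.5
position: [0.5006, -0.0343, 0.156]
tcp_rot: [[-1.0, 0.023, 0.002], [0.023, 1.0, -0.0], [-0.002, -0.0, -1.0]]
force: [0.7, -0.2, -0.2]
opening: 0.601
grasp_force: 0.0
```

>>> drive_tool --motion '[[[25, 41, 0], [0, 0, 0]], [[25, 41, 0], [0, 0, 0]], [[25, 40, 0], [0, 0, 0]], [[0, 0, 0], [0, 0, -0.103]], [[0, 0, 0], [0, 0, -0.103]]]'

```text
time_s: 21.0
position: [0.428, 0.0897, 0.1556]
tcp_rot: [[-0.982, -0.19, 0.0], [-0.19, 0.982, 0.0], [-0.0, -0.0, -1.0]]
force: [-0.1, -0.1, -0.5]
opening: 0.598
grasp_force: 0.0
```

>>> drive_tool --motion '[[[0, 0, 0], [0, 0, 0]], [[0, 0, 0], [0, 0, 0]]]'

```text
time_s: 21.2
position: [0.4294, 0.0881, 0.1553]
tcp_rot: [[-0.984, -0.181, 0.001], [-0.181, 0.984, -0.0], [-0.001, -0.0, -1.0]]
force: [0.2, -0.6, 0.4]
opening: 0.6
grasp_force: 0.0
```

Run:
```python
from h import *
import pickle
st=read_state(); im=capture("wrist"); pickle.dump(st,open("w6.pkl","wb"))
cv2.imwrite("pics/w6.png",im[:,:,::-1]); print(st['position'],yaw(st))
W=cam("wrist",st); print(proj(W,[.43,.091,.06]), proj(W,[.43,.22,.06]))
# plate mask: bright low-saturation
hsv=cv2.cvtColor(im,cv2.COLOR_RGB2HSV); m=((hsv[...,2]>140)&(hsv[...,1]<40)).astype(np.uint8); m[290:]=0
n,l,s,c=cv2.connectedComponentsWithStats(m)
for k in range(1,n):
    if s[k,4]>250:
        r=cv2.minAreaRect(np.argwhere(l==k)[:,::-1].astype(np.float32)); print(s[k],c[k],r)
t=capture("top"); cv2.imwrite("pics/t3.png",t[:,:,::-1])
```

```text
[0.429 0.088 0.155] 190.41833875351122
[325.583 245.631] [509.898 278.116]
[  129    48   188   140 16577] [205.038 120.274] ((210.19808959960938, 132.0608673095703), (184.33978271484375, 136.1686248779297), 52.99747848510742)
[ 306  204   41   86 3098] [326.051 248.221] ((326.0, 246.5), (85.0, 40.0), 90.0)
[ 463  228   62   62 1273] [486.822 263.102] ((493.719970703125, 263.1940002441406), (38.80229568481445, 70.85282135009766), 21.974506378173828)
[621 229  19  35 373] [632.043 243.247] ((630.0, 246.0), (34.0, 18.0), 90.0)
[512 251  35  39 785] [529.638 271.161] ((529.412841796875, 272.5616760253906), (19.807416915893555, 44.11818313598633), 23.749494552612305)
```

Run:
```python
from h import *
import pickle
st=pickle.load(open("w6.pkl","rb")); W=cam("wrist",st)
p=onplane(W,(326,204),.01);q=onplane(W,(326,288),.01);d=(q-p)/np.linalg.norm(q-p);print(p,np.degrees(np.arctan2(d[1],d[0])),p+.016*d,p+.151*d,togo(p+.016*d+[0,0,.016],st))
# plate width row-wise center
im=cv2.imread("pics/w6.png"); 
for r in (208,215,270,285):
    x=np.where(im[r,290:370].min(1)>130)[0]+290; print(r,x.min(),x.max())
# stirrer plate a: right pieces 463-547
```

```text
[0.411 0.088 0.01 ] 10.628310966867643 [0.427 0.091 0.01 ] [0.56  0.116 0.01 ] [  2.    3.7 129.3]
208 306 346
215 307 346
270 307 345
285 308 344
```

Offset to go: (2, 4, 130). I descend, pinch, then turn it by about −12° to line up with bay 2.

>>> drive_tool --motion '[[[1, 4, 30], [0, 0, 0]], [[0, 0, 40], [0, 0, 0]], [[0, 0, 40], [0, 0, 0]], [[0, 0, 19], [0, 0, 0]], [[0, 0, 0], [0, 0, 0]]]'

```text
time_s: 21.8
position: [0.4261, 0.0916, 0.0236]
tcp_rot: [[-0.983, -0.181, -0.006], [-0.181, 0.983, 0.0], [0.006, 0.001, -1.0]]
force: [-1.1, -0.5, 0.3]
opening: 0.604
grasp_force: 0.0
```

>>> drive_tool --motion '[[[0, 0, 0], [0, 0, 0]], [[0, 0, 0], [0, 0, 0]], [[0, 0, 0], [0, 0, 0]], [[0, 0, 0], [0, 0, 0]], [[0, 0, 0], [0, 0, 0]]]' --gripper 0

```text
time_s: 22.3
position: [0.428, 0.092, 0.0266]
tcp_rot: [[-0.983, -0.183, 0.002], [-0.183, 0.983, -0.0], [-0.002, -0.0, -1.0]]
force: [-0.4, 0.1, -1.0]
opening: 0.232
grasp_force: 0.0
```

>>> drive_tool --motion '[[[0, 0, 0], [0, 0, 0]], [[0, 0, 0], [0, 0, 0]], [[0, 0, 0], [0, 0, 0]]]'

```text
time_s: 22.6
position: [0.4278, 0.092, 0.0264]
tcp_rot: [[-0.983, -0.184, 0.001], [-0.184, 0.983, -0.0], [-0.001, -0.0, -1.0]]
force: [0.1, 0.9, 5.9]
opening: 0.157
grasp_force: 30.0
```

>>> drive_tool --motion '[[[0, 0, 0], [0, 0, 0.04]], [[0, 0, 0], [0, 0, 0.04]], [[0, 0, 0], [0, 0, 0.04]], [[0, 0, 0], [0, 0, 0.04]], [[0, 0, 0], [0, 0, 0.04]]]'

```text
time_s: 23.1
position: [0.4281, 0.0922, 0.0264]
tcp_rot: [[-1.0, 0.016, 0.002], [0.016, 1.0, 0.0], [-0.002, 0.0, -1.0]]
force: [0.5, 2.5, 6.1]
opening: 0.157
grasp_force: 30.0
```

>>> drive_tool --motion '[[[0, 0, 0], [0, 0, 0]], [[0, 0, 0], [0, 0, 0]]]'

```text
time_s: 23.3
position: [0.4281, 0.0922, 0.0264]
tcp_rot: [[-1.0, 0.016, 0.002], [0.016, 1.0, 0.0], [-0.002, 0.0, -1.0]]
force: [1.1, 2.9, 5.9]
opening: 0.161
grasp_force: 30.0
```

Run:
```python
from h import *
st=read_state(); print(st['position'],yaw(st),st['opening'],st['grasp_force'])
S=cam("scene");im=capture("scene"); cv2.imwrite("pics/s2.png",im[:,:,::-1])
im2=capture("top"); cv2.imwrite("pics/t4.png",im2[:,:,::-1])
p=st['position']
for n,im,c in (("scene",im,S),("top",im2,cam("top"))):
    hsv=cv2.cvtColor(im,cv2.COLOR_RGB2HSV); m=((hsv[...,2]>120)&(hsv[...,1]<45)).astype(np.uint8)
    q=proj(c,[.563,.09,.05]); m2=np.zeros_like(m); x,y=q.astype(int); m2[y-35:y+36,x-35:x+36]=m[y-35:y+36,x-35:x+36]
    k,l,s,ce=cv2.connectedComponentsWithStats(m2)
    for j in range(1,k):
        if s[j,4]>150: print(n,q,s[j],cv2.minAreaRect(np.argwhere(l==j)[:,::-1].astype(np.float32)))
```

```text
[0.428 0.092 0.026] 179.05833804721513 0.16075649015417262 29.99997027218342
scene [381.74  256.561] [ 352  221   56   65 1838] ((376.2993469238281, 247.38211059570312), (69.59317779541016, 36.711997985839844), 61.3895378112793)
scene [381.74  256.561] [389 278  28  14 206] ((402.5, 284.5), (13.0, 27.0), 90.0)
top [281.451 216.321] [267 198  31  28 809] ((282.0, 211.5), (27.0, 30.0), 90.0)
top [281.451 216.321] [246 242  48  10 267] ((269.5, 246.5), (46.99999237060547, 8.999998092651367), -0.0)
```

>>> drive_tool --motion '[[[-10, -2, 0], [0, 0, 0]], [[-10, -2, 0], [0, 0, 0]], [[-10, -2, 0], [0, 0, 0]], [[-20, 0, 0], [0, 0, 0]], [[-20, 0, 0], [0, 0, 0]]]'

```text
time_s: 23.9
position: [0.491, 0.0855, 0.0262]
tcp_rot: [[-1.0, 0.015, -0.013], [0.015, 1.0, 0.001], [0.013, 0.0, -1.0]]
force: [-7.0, 0.3, 8.6]
opening: 0.158
grasp_force: 30.0
```

>>> drive_tool --motion '[[[-20, 0, 0], [0, 0, 0]], [[-20, 0, 0], [0, 0, 0]], [[-20, 0, 0], [0, 0, 0]], [[-20, 0, 0], [0, 0, 0]], [[-12, 0, 0], [0, 0, 0]]]'

```text
time_s: 24.4
position: [0.5874, 0.0836, 0.0262]
tcp_rot: [[-1.0, 0.016, -0.006], [0.016, 1.0, 0.0], [0.006, 0.0, -1.0]]
force: [-7.1, -0.5, 10.9]
opening: 0.155
grasp_force: 30.0
```

>>> drive_tool --motion '[[[-11, 0, 0], [0, 0, 0]], [[0, 0, 0], [0, 0, 0]], [[0, 0, 0], [0, 0, 0]]]'

```text
time_s: 24.7
position: [0.6, 0.0833, 0.0262]
tcp_rot: [[-1.0, 0.016, -0.001], [0.016, 1.0, 0.0], [0.001, 0.0, -1.0]]
force: [-1.5, 0.2, 4.8]
opening: 0.157
grasp_force: 30.0
```

>>> drive_tool --motion '[[[0, 0, 0], [0, 0, 0]], [[0, 0, 0], [0, 0, 0]], [[0, 0, 0], [0, 0, 0]], [[0, 0, -10], [0, 0, 0]], [[0, 0, -40], [0, 0, 0]]]' --gripper 0.6

```text
time_s: 25.2
position: [0.5971, 0.0832, 0.0729]
tcp_rot: [[-1.0, 0.016, -0.009], [0.016, 1.0, 0.0], [0.009, 0.0, -1.0]]
force: [-0.4, 0.2, -0.0]
opening: 0.529
grasp_force: 0.0
```

>>> drive_tool --motion '[[[6, 0, -45], [0, 0, 0]], [[30, 25, -35], [0, 0, 0]], [[35, 30, 0], [0, 0, 0]], [[35, 30, 0], [0, 0, 0]], [[35, 30, 0], [0, 0, 0]]]'

```text
time_s: 25.7
position: [0.4617, 0.2001, 0.1555]
tcp_rot: [[-1.0, 0.017, 0.002], [0.017, 1.0, 0.001], [-0.002, 0.001, -1.0]]
force: [-0.3, 0.6, -0.2]
opening: 0.601
grasp_force: 0.0
```

>>> drive_tool --motion '[[[30, 18, 0], [0, 0, 0.03]], [[0, 0, 0], [0, 0, 0]], [[0, 0, 0], [0, 0, 0]]]'

```text
time_s: 26.0
position: [0.433, 0.2182, 0.155]
tcp_rot: [[-0.999, 0.044, 0.002], [0.044, 0.999, 0.0], [-0.002, 0.0, -1.0]]
force: [-0.2, 0.6, -0.3]
opening: 0.6
grasp_force: 0.0
```

Run:
```python
from h import *
import pickle
st=read_state(); im=capture("wrist"); pickle.dump(st,open("w7.pkl","wb"))
cv2.imwrite("pics/w7.png",im[:,:,::-1]); print(st['position'],yaw(st))
W=cam("wrist",st); print(proj(W,[.434,.218,.06]))
hsv=cv2.cvtColor(im,cv2.COLOR_RGB2HSV); m=((hsv[...,2]>130)&(hsv[...,1]<40)).astype(np.uint8); m[286:]=0
n,l,s,c=cv2.connectedComponentsWithStats(m)
for k in range(1,n):
    if s[k,4]>250: print(s[k],c[k])
    if s[k,4]>250 and 250<c[k][0]<390:
        for r in range(s[k,1]+3,286,10):
            x=np.where(l[r]==k)[0]; print(r,x.min(),x.max())
t=capture("top"); cv2.imwrite("pics/t5.png",t[:,:,::-1])
sc=capture("scene"); cv2.imwrite("pics/s5.png",sc[:,:,::-1])
```

```text
[0.433 0.218 0.155] 177.49483873286655
[321.261 245.243]
[545   0  29  18 322] [558.68    6.171]
[   0   95   65   26 1091] [ 29.304 107.751]
[  0 126  16  82 784] [  6.288 166.022]
[  25  153   81   27 1430] [ 67.046 167.838]
[  471   187   131    99 10789] [536.821 240.084]
[ 318  193   43   93 3162] [338.32  241.387]
196 321 360
206 320 359
216 321 359
226 320 358
236 320 357
246 319 357
256 319 355
266 319 354
276 318 354
```

Run:
```python
from h import *
import pickle
st=pickle.load(open("w7.pkl","rb")); W=cam("wrist",st)
p=onplane(W,(340.5,194),.01);q=onplane(W,(336,276),.01);d=(q-p)/np.linalg.norm(q-p);print(p,np.degrees(np.arctan2(d[1],d[0])),"fin",p+.016*d,"box",p+.151*d,togo(p+.016*d+[0,0,.016],st))
im=cv2.imread("pics/w7.png")
cv2.imwrite("pics/w7c.png",np.hstack([cv2.resize(im[150:300,230:450],None,fx=1.8,fy=1.8), cv2.resize(cv2.imread("pics/t5.png")[110:260,200:420],None,fx=1.8,fy=1.8)]))
```

```text
[0.408 0.234 0.01 ] -4.845096562207819 fin [0.424 0.233 0.01 ] box [0.559 0.221 0.01 ] [  9.7  14.1 129. ]
```

View pics/w7c.png

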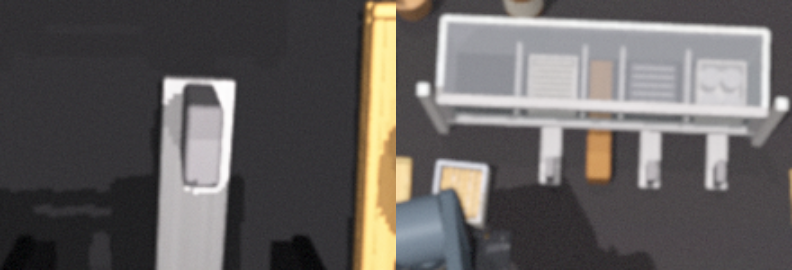

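Right half: packets are in bay 2 (553,80), stand in bay 1 (655,85), tubs in bay 0 (722,82), and bay 3 is free. Left half: the stirrer caddy's fin top is at (204,146), which matches fin (0.424, 0.233). I grip it there.

>>> drive_tool --motion '[[[9, 14, 30], [0, 0, 0.04]], [[0, 0, 40], [0, 0, 0]], [[0, 0, 40], [0, 0, 0]], [[0, 0, 18], [0, 0, 0]], [[0, 0, 0], [0, 0, 0]]]'

```text
time_s: 26.65
position: [0.4242, 0.231, 0.0237]
tcp_rot: [[-0.996, 0.087, -0.005], [0.087, 0.996, -0.001], [0.005, -0.002, -1.0]]
force: [0.8, 1.4, 0.1]
opening: 0.6
grasp_force: 0.0
```

>>> drive_tool --motion '[[[0, 0, 0], [0, 0, 0]], [[0, 0, 0], [0, 0, 0]], [[0, 0, 0], [0, 0, 0]], [[0, 0, 0], [0, 0, 0]], [[0, 0, 0], [0, 0, 0]]]' --gripper 0

```text
time_s: 27.15
position: [0.425, 0.2323, 0.027]
tcp_rot: [[-0.996, 0.086, 0.001], [0.086, 0.996, 0.0], [-0.001, 0.001, -1.0]]
force: [-0.5, -0.8, -0.6]
opening: 0.232
grasp_force: 0.0
```

>>> drive_tool --motion '[[[0, 0, 0], [0, 0, 0]], [[0, 0, 0], [0, 0, 0]], [[0, 0, 0], [0, 0, 0]]]'

```text
time_s: 27.45
position: [0.4249, 0.2324, 0.0268]
tcp_rot: [[-0.996, 0.085, 0.001], [0.085, 0.996, 0.0], [-0.001, 0.0, -1.0]]
force: [-0.7, 0.1, 5.9]
opening: 0.158
grasp_force: 30.0
```

>>> drive_tool --motion '[[[0, -9, 0], [0, 0, -0.013]], [[0, -9, 0], [0, 0, -0.013]], [[0, -9, 0], [0, 0, -0.013]], [[0, -9, 0], [0, 0, -0.013]], [[0, -8, 0], [0, 0, -0.013]]]'

```text
time_s: 27.95
position: [0.4229, 0.1886, 0.0268]
tcp_rot: [[-1.0, 0.02, 0.003], [0.02, 1.0, 0.001], [-0.003, 0.001, -1.0]]
force: [0.0, 4.0, 5.8]
opening: 0.158
grasp_force: 30.0
```

>>> drive_tool --motion '[[[0, 0, 0], [0, 0, 0]], [[0, 0, 0], [0, 0, 0]]]'

```text
time_s: 28.15
position: [0.4228, 0.1877, 0.0268]
tcp_rot: [[-1.0, 0.02, 0.002], [0.02, 1.0, -0.0], [-0.002, -0.0, -1.0]]
force: [0.6, -3.6, 5.7]
opening: 0.159
grasp_force: 30.0
```

Run:
```python
from h import *
st=read_state(); print(st['position'],yaw(st),st['opening'],st['grasp_force'])
t=capture("top"); sc=capture("scene")
for n,im in (("top",t),("scene",sc)):
    c=cam(n); hsv=cv2.cvtColor(im,cv2.COLOR_RGB2HSV); m=((hsv[...,2]>110)&(((hsv[...,1]<45))|((hsv[...,0]>10)&(hsv[...,0]<30)&(hsv[...,1]>60)))).astype(np.uint8)
    q=proj(c,[.56,.187,.05]); x,y=q.astype(int); m2=np.zeros_like(m); m2[y-30:y+31,x-30:x+31]=m[y-30:y+31,x-30:x+31]
    k,l,s,ce=cv2.connectedComponentsWithStats(m2)
    for j in range(1,k):
        if s[j,4]>150: print(n,q,s[j],ce[j],cv2.minAreaRect(np.argwhere(l==j)[:,::-1].astype(np.float32)))
    cv2.imwrite(f"pics/a_{n}.png",im[:,:,::-1])
```

```text
[0.423 0.188 0.027] 178.83943062915557 0.15896952995268324 29.976155343465507
top [246.549 216.748] [ 232  200   32   36 1000] [247.432 216.885] ((247.6302032470703, 217.0056610107422), (30.796993255615234, 35.140716552734375), 2.4895529747009277)
scene [417.199 236.857] [ 387  206   55   60 1782] [413.911 235.561] ((410.9554138183594, 229.6047821044922), (64.86141967773438, 37.85101318359375), 59.931419372558594)
```

>>> drive_tool --motion '[[[-10, 0, 0], [0, 0, 0]], [[-20, 1, 0], [0, 0, 0]], [[-20, 0, 0], [0, 0, 0]], [[-20, 0, 0], [0, 0, 0]], [[-20, 0, 0], [0, 0, 0]]]'

```text
time_s: 28.75
position: [0.5066, 0.187, 0.0266]
tcp_rot: [[-1.0, 0.021, -0.012], [0.021, 1.0, -0.001], [0.012, -0.002, -1.0]]
force: [-7.5, -0.4, 11.0]
opening: 0.155
grasp_force: 30.0
```

>>> drive_tool --motion '[[[-20, 0, 0], [0, 0, 0]], [[-20, 0, 0], [0, 0, 0]], [[-20, 0, 0], [0, 0, 0]], [[-14, 0, 0], [0, 0, 0]], [[-14, 0, 0], [0, 0, 0]]]'

```text
time_s: 29.25
position: [0.5959, 0.1855, 0.0266]
tcp_rot: [[-1.0, 0.021, -0.01], [0.021, 1.0, -0.001], [0.01, -0.001, -1.0]]
force: [-7.4, -0.5, 10.4]
opening: 0.157
grasp_force: 30.0
```

>>> drive_tool --motion '[[[0, 0, 0], [0, 0, 0]], [[0, 0, 0], [0, 0, 0]], [[0, 0, 0], [0, 0, 0]]]'

```text
time_s: 29.55
position: [0.6008, 0.1854, 0.0267]
tcp_rot: [[-1.0, 0.021, 0.003], [0.021, 1.0, -0.0], [-0.003, 0.0, -1.0]]
force: [1.5, -0.9, 4.2]
opening: 0.158
grasp_force: 30.0
```

>>> drive_tool --motion '[[[0, 0, 0], [0, 0, 0]], [[0, 0, 0], [0, 0, 0]], [[0, 0, 0], [0, 0, 0]], [[0, 0, -10], [0, 0, 0]], [[0, 0, -40], [0, 0, 0]]]' --gripper 0.6

```text
time_s: 30.05
position: [0.5961, 0.185, 0.0729]
tcp_rot: [[-1.0, 0.021, -0.01], [0.021, 1.0, -0.001], [0.01, -0.001, -1.0]]
force: [0.0, 0.1, -0.4]
opening: 0.526
grasp_force: 0.0
```

>>> drive_tool --motion '[[[6, 0, -45], [0, 0, 0]], [[20, -25, -45], [0, 0, 0]], [[20, -30, -20], [0, 0, 0]], [[20, -30, 0], [0, 0, 0]], [[20, -30, 0], [0, 0, 0]]]'

```text
time_s: 30.55
position: [0.5131, 0.0739, 0.1838]
tcp_rot: [[-1.0, 0.02, 0.003], [0.02, 1.0, -0.0], [-0.003, -0.0, -1.0]]
force: [0.7, -0.5, -0.7]
opening: 0.603
grasp_force: 0.0
```

>>> drive_tool --motion '[[[20, -30, 0], [0, 0, 0]], [[20, -30, 0], [0, 0, 0]], [[0, 0, 0], [0, 0, 0]]]'

```text
time_s: 30.85
position: [0.4692, 0.0135, 0.1824]
tcp_rot: [[-1.0, 0.024, -0.003], [0.024, 1.0, -0.0], [0.003, -0.0, -1.0]]
force: [-0.9, 0.7, 1.1]
opening: 0.601
grasp_force: 0.0
```

Run:
```python
from h import *
import pickle
st=read_state(); im=capture("wrist"); pickle.dump(st,open("w8.pkl","wb"))
cv2.imwrite("pics/w8.png",im[:,:,::-1]); print(st['position'],yaw(st))
sc=capture("scene"); cv2.imwrite("pics/s8.png",sc[:,:,::-1]); t=capture("top"); cv2.imwrite("pics/t8.png",t[:,:,::-1])
for n,i,c in (("w",im,cam("wrist",st)),("t",t,cam("top")),("s",sc,cam("scene"))):
    hsv=cv2.cvtColor(i,cv2.COLOR_RGB2HSV); m=((hsv[...,0]>7)&(hsv[...,0]<18)&(hsv[...,1]>150)&(hsv[...,2]>60)).astype(np.uint8)
    k,l,s,ce=cv2.connectedComponentsWithStats(m)
    for j in range(1,k):
        if s[j,4]>100: print(n,s[j],cv2.minAreaRect(np.argwhere(l==j)[:,::-1].astype(np.float32)),proj(c,[.588,.006,.05]))
```

```text
[0.469 0.013 0.182] 178.5981351892619
t [258  90  21  20 279] ((268.24591064453125, 99.70492553710938), (18.65036392211914, 20.098936080932617), 84.80557250976562) [311.723 208.077]
s [ 14   0  73  29 346] ((50.4000129699707, 13.199997901916504), (17.076297760009766, 75.89464569091797), 71.56504821777344) [355.073 282.421]
s [464 355  28  28 465] ((476.3000183105469, 369.6000061035156), (28.174455642700195, 25.043960571289062), 63.43495178222656) [355.073 282.421]
s [ 458  369  182  111 3492] ((553.8257446289062, 432.9284973144531), (24.920833587646484, 211.7969512939453), 59.18429183959961) [355.073 282.421]
```

```bash
cat >> h.py <<'E'
def check():
    t=capture("top"); sc=capture("scene"); cv2.imwrite("pics/ct.png",t[:,:,::-1]); cv2.imwrite("pics/cs.png",sc[:,:,::-1])
    for n,i in (("top",t),("scene",sc)):
        c=cam(n); hsv=cv2.cvtColor(i,cv2.COLOR_RGB2HSV)
        # plate near ends, seen on the plane z=.01, rectified 1 px/mm patch x .50...66, y -.26...26
        P=np.array([proj(c,p) for p in ((.5,.26,.01),(.5,-.26,.01),(.66,-.26,.01),(.66,.26,.01))],np.float32)
        H=cv2.getPerspectiveTransform(P,np.float32([(520,160),(0,160),(0,0),(520,0)])); r=cv2.warpPerspective(hsv,H,(520,160))
        m=((r[...,2]>115)&(r[...,1]<45)).astype(np.uint8); k,l,s,ce=cv2.connectedComponentsWithStats(m)
        print(n,"plates (y-range, nearest x, area):",[(round((s[j,0])/1e3-.26,3),round((s[j,0]+s[j,2])/1e3-.26,3),round(.66-(s[j,1]+s[j,3])/1e3,3),int(s[j,4])) for j in range(1,k) if s[j,4]>400])
        w=((r[...,0]>4)&(r[...,0]<22)&(r[...,1]>110)).astype(np.uint8); k,l,s,ce=cv2.connectedComponentsWithStats(w)
        for j in range(1,k):
            if s[j,4]>400:
                u=np.argwhere(l==j)[:,::-1].astype(np.float32); a=cv2.minAreaRect(u); b=cv2.perspectiveTransform(cv2.boxPoints(a)[None],np.linalg.inv(H))[0]
                print(n,"wedge corners z.05",[onplane(c,q,.05)[:2].round(3).tolist() for q in b])
E
python3 - <<'E'
from h import *
check()
E
```

```text
top plates (y-range, nearest x, area): [(np.float64(-0.203), np.float64(-0.164), np.float64(0.578), 2869), (np.float64(-0.096), np.float64(-0.059), np.float64(0.581), 2077), (np.float64(0.063), np.float64(0.101), np.float64(0.589), 1575), (np.float64(0.165), np.float64(0.204), np.float64(0.582), 2741), (np.float64(-0.043), np.float64(0.068), np.float64(0.538), 3504)]
top wedge corners z.05 [[0.65, -0.015], [0.65, 0.024], [0.609, 0.024], [0.609, -0.015]]
scene plates (y-range, nearest x, area): [(np.float64(-0.26), np.float64(0.26), np.float64(0.573), 20307)]
scene wedge corners z.05 [[0.638, -0.015], [0.638, 0.027], [0.585, 0.027], [0.585, -0.015]]
```

Plates' near ends are at x≈0.58, which puts the boxes 62–68 mm behind the front, with y centred in all four bays. The wedge's near end is at x≈0.590, y≈0.005. I go to grip it.

>>> drive_tool --motion '[[[-35, -2, 0], [0, 0, 0]], [[-35, -2, 0], [0, 0, 0]], [[-35, -1, 0], [0, 0, 0]], [[-32, 0, 0], [0, 0, 0]], [[0, 0, 0], [0, 0, 0]]]'

```text
time_s: 31.6
position: [0.6146, 0.0082, 0.182]
tcp_rot: [[-1.0, 0.019, 0.006], [0.019, 1.0, -0.001], [-0.006, -0.001, -1.0]]
force: [-0.4, 0.3, 0.0]
opening: 0.599
grasp_force: 0.0
```

Run:
```python
from h import *
st=read_state(); im=capture("wrist"); print(st['position'],togo([.606,.0055,.013]))
W=cam("wrist",st); hsv=cv2.cvtColor(im,cv2.COLOR_RGB2HSV)
m=((hsv[...,0]>4)&(hsv[...,0]<22)&(hsv[...,1]>110)&(hsv[...,2]>50)).astype(np.uint8); m[300:]=0
k,l,s,ce=cv2.connectedComponentsWithStats(m)
for j in range(1,k):
    if s[j,4]>150:
        print(s[j],proj(W,[.59,.005,.05]))
        for z in (.05,): print([onplane(W,q,z).round(3) for q in ((s[j,0],s[j,1]),(s[j,0]+s[j,2],s[j,1]))], "bottom",[onplane(W,q,0).round(3) for q in ((s[j,0],s[j,1]),(s[j,0]+s[j,2],s[j,1]))])
```

```text
[0.615 0.008 0.182] [  5.6  -3.2 168.6]
[ 294  183   49  110 2814] [316.562 197.376]
[array([ 0.579, -0.011,  0.05 ]), array([0.58 , 0.025, 0.05 ])] bottom [array([ 0.586, -0.015,  0.   ]), array([0.587, 0.027, 0.   ])]
```

>>> drive_tool --motion '[[[8, -1, 20], [0, 0, 0]], [[0, 0, 45], [0, 0, 0]], [[0, 0, 45], [0, 0, 0]], [[0, 0, 40], [0, 0, 0]], [[0, 0, 15], [0, 0, 0]]]'

```text
time_s: 32.15
position: [0.597, 0.0083, 0.0133]
tcp_rot: [[-1.0, 0.02, -0.009], [0.02, 1.0, 0.002], [0.009, 0.001, -1.0]]
force: [-1.4, 0.5, 0.6]
opening: 0.602
grasp_force: 0.0
```

>>> drive_tool --motion '[[[0, 0, 0], [0, 0, 0]], [[0, 0, 0], [0, 0, 0]], [[0, 0, 0], [0, 0, 0]], [[0, 0, 0], [0, 0, 0]], [[0, 0, 0], [0, 0, 0]]]' --gripper 0

```text
time_s: 32.65
position: [0.6027, 0.0068, 0.0193]
tcp_rot: [[-1.0, 0.02, 0.004], [0.02, 1.0, -0.001], [-0.004, -0.0, -1.0]]
force: [-0.8, 1.4, 6.7]
opening: 0.388
grasp_force: 30.0
```

>>> drive_tool --motion '[[[0, 0, 0], [0, 0, 0]], [[0, 0, 0], [0, 0, 0]]]'

```text
time_s: 32.85
position: [0.6027, 0.0068, 0.0193]
tcp_rot: [[-1.0, 0.02, 0.004], [0.02, 1.0, -0.001], [-0.004, -0.0, -1.0]]
force: [0.3, 1.4, 7.0]
opening: 0.389
grasp_force: 30.0
```

Run:
```python
from h import *
s=read_state(); print(s['position'],s['opening'],s['grasp_force'],s['force']); check()
```

```text
[0.603 0.007 0.019] 0.3888510692020968 29.997602691873908 [0.319 1.403 7.011]
top plates (y-range, nearest x, area): [(np.float64(-0.203), np.float64(-0.166), np.float64(0.578), 2529), (np.float64(0.171), np.float64(0.26), np.float64(0.548), 4572), (np.float64(-0.058), np.float64(0.168), np.float64(0.51), 11218)]
scene plates (y-range, nearest x, area): [(np.float64(-0.26), np.float64(0.26), np.float64(0.569), 18437), (np.float64(0.036), np.float64(0.129), np.float64(0.502), 1101)]
scene wedge corners z.05 [[0.639, -0.015], [0.639, 0.025], [0.629, 0.025], [0.629, -0.015]]
```

Run:
```python
from h import *
a=cv2.imread("pics/s8.png").astype(int);b=cv2.imread("pics/cs.png").astype(int)
d=np.abs(a-b).max(2); c=cam("scene")
for n,y in (("c",-.185),("st",-.082),("b",.081),("a",.184)):
    x0,y0=proj(c,[.735,y,.04]).astype(int); print(n,(x0,y0),d[y0-12:y0+12,x0-12:x0+12].mean())
cv2.imwrite("pics/cmp.png",np.hstack([cv2.resize(cv2.imread("pics/cs.png")[220:420,260:520],None,fx=1.5,fy=1.5),cv2.resize(cv2.imread("pics/ct.png")[110:260,200:420],None,fx=1.8,fy=1.8,)[:300]]) if 0 else b[220:420,260:520])
```

```text
c (np.int64(310), np.int64(381)) 1.0225694444444444
st (np.int64(351), np.int64(359)) 1.1527777777777777
b (np.int64(415), np.int64(324)) 1.0399305555555556
a (np.int64(454), np.int64(303)) 7.293402777777778[ WARN:0@0.171] global loadsave.cpp:1063 imwrite_ Unsupported depth image for selected encoder is fallbacked to CV_8U.
```

Run:
```python
from h import *
c=cam("scene")
for f in ("s8","cs"):
    im=cv2.imread(f"pics/{f}.png"); R=im[260:345,400:510]
    H=cv2.cvtColor(R,cv2.COLOR_BGR2HSV); m=((H[...,0]>8)&(H[...,0]<25)&(H[...,1]>45)).astype(np.uint8)
    k,l,s,ce=cv2.connectedComponentsWithStats(m)
    for j in range(1,k):
        if s[j,4]>80: print(f,s[j],ce[j]+[400,260],onplane(c,ce[j]+[400,260],.04),cv2.minAreaRect(np.argwhere(l==j)[:,::-1].astype(np.float32)))
a=cv2.imread("pics/s8.png")[250:350,390:510]; b=cv2.imread("pics/cs.png")[250:350,390:510]; t=cv2.imread("pics/ct.png")[110:210,190:310]
cv2.imwrite("pics/cmp.png",np.hstack([cv2.resize(i,(260,220),interpolation=cv2.INTER_CUBIC) for i in (a,b,t)]))
```

```text
(no output)
```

View pics/cmp.png

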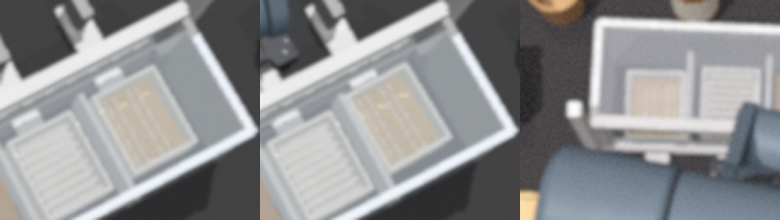

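Stirrer caddy a is still in bay 3 in both views: crop (145,118) before, (400,120) after, a shift of about 2 raw px at most, still against its divider side. I check its depth from the pixels, then tug the wedge.

Run:
```python
from h import *
c=cam("scene"); T=cam("top")
for off,Q in ((0,((95,93),(150,65),(197,150),(140,175))),(260,((352,95),(410,68),(450,155),(398,176)))):
    P=np.array([onplane(c,(390+(u-off)*120/260,250+v*100/220),.05) for u,v in Q]); print(P[:,:2],P.mean(0))
print([onplane(T,(190+(u-520)*120/260,110+v*100/220),.05) for u,v in ((625,70),(688,72))])
```

```text
[[0.692 0.153]
 [0.693 0.22 ]
 [0.792 0.215]
 [0.786 0.15 ]] [0.741 0.184 0.05 ]
[[0.692 0.149]
 [0.696 0.218]
 [0.793 0.206]
 [0.786 0.148]] [0.742 0.18  0.05 ]
[array([0.776, 0.217, 0.05 ]), array([0.775, 0.134, 0.05 ])]
```

>>> drive_tool --motion '[[[2, 0, 0], [0, 0, 0]], [[2, 0, 0], [0, 0, 0]], [[2, 0, 0], [0, 0, 0]], [[2, 0, 0], [0, 0, 0]], [[2, 0, 0], [0, 0, 0]]]'

```text
time_s: 33.45
position: [0.5981, 0.006, 0.0193]
tcp_rot: [[-1.0, 0.022, 0.015], [0.022, 1.0, -0.002], [-0.016, -0.002, -1.0]]
force: [8.8, 1.2, 1.3]
opening: 0.387
grasp_force: 30.0
```

>>> drive_tool --motion '[[[4, 0, 0], [0, 0, 0]], [[4, 0, 0], [0, 0, 0]], [[4, 0, 0], [0, 0, 0]], [[4, 0, 0], [0, 0, 0]], [[0, 0, 0], [0, 0, 0]]]'

```text
time_s: 33.95
position: [0.5816, 0.006, 0.0193]
tcp_rot: [[-1.0, 0.022, 0.015], [0.022, 1.0, -0.002], [-0.015, -0.002, -1.0]]
force: [7.1, -0.3, 1.7]
opening: 0.388
grasp_force: 30.0
```

>>> drive_tool --motion '[[[4, 0, 0], [0, 0, 0]], [[4, 0, 0], [0, 0, 0]], [[4, 0, 0], [0, 0, 0]], [[4, 0, 0], [0, 0, 0]], [[0, 0, 0], [0, 0, 0]]]'

```text
time_s: 34.45
position: [0.566, 0.0062, 0.0193]
tcp_rot: [[-1.0, 0.022, 0.015], [0.022, 1.0, -0.002], [-0.015, -0.002, -1.0]]
force: [8.0, -0.5, 1.1]
opening: 0.392
grasp_force: 30.0
```

```bash
cat >> h.py <<'E'
def wedge():
    "front top edge height and wedge visible length are read from the scene view"
    s=read_state(); sc=capture("scene"); cv2.imwrite("pics/cs.png",sc[:,:,::-1]); print(s['position'],yaw(s),s['opening'],s['force'])
    c=cam("scene"); hsv=cv2.cvtColor(sc,cv2.COLOR_RGB2HSV); w=((hsv[...,0]>4)&(hsv[...,0]<22)&(hsv[...,1]>110)).astype(np.uint8)
    k,l,st,ce=cv2.connectedComponentsWithStats(w)
    for j in range(1,k):
        if st[j,4]>100 and 250<ce[j][0]<430 and 200<ce[j][1]<370: print("wedge px",st[j],onplane(c,(st[j,0],st[j,1]),.05))
    # bright top bar of the front along a line across it at case y=.13: its z if at x=.671
    for y in (.13,-.13):
        x0=.670+.021*y
        zs=np.arange(.08,.24,.002); v=[sc[int(round(q[1])),int(round(q[0]))].min() for q in (proj(c,[x0,y,z]) for z in zs)]
        b=zs[np.array(v)>195]; print("bar z at y",y,b.min() if len(b) else None,b.max() if len(b) else None)
E
python3 -c "
from h import *
wedge()"
```

```text
[0.566 0.006 0.019] 178.71753618302404 0.39196988357135304 [ 7.997 -0.548  1.115]
wedge px [349 280  25  27 409] [ 0.577 -0.004  0.05 ]
bar z at y 0.13 0.11800000000000004 0.23000000000000015
bar z at y -0.13 0.12000000000000004 0.20400000000000013
```

>>> drive_tool --motion '[[[4, 0, 0], [0, 0, 0]], [[4, 0, 0], [0, 0, 0]], [[4, 0, 0], [0, 0, 0]], [[4, 0, 0], [0, 0, 0]], [[0, 0, 0], [0, 0, 0]]]'

```text
time_s: 35.0
position: [0.5503, 0.0064, 0.0193]
tcp_rot: [[-1.0, 0.022, 0.016], [0.022, 1.0, -0.003], [-0.016, -0.002, -1.0]]
force: [7.5, -0.6, 2.2]
opening: 0.388
grasp_force: 30.0
```

>>> drive_tool --motion '[[[4, 0, 0], [0, 0, 0]], [[4, 0, 0], [0, 0, 0]], [[4, 0, 0], [0, 0, 0]], [[4, 0, 0], [0, 0, 0]], [[0, 0, 0], [0, 0, 0]]]'

```text
time_s: 35.5
position: [0.5346, 0.0067, 0.0193]
tcp_rot: [[-1.0, 0.022, 0.016], [0.022, 1.0, -0.003], [-0.017, -0.003, -1.0]]
force: [8.4, -0.1, 2.7]
opening: 0.384
grasp_force: 30.0
```

>>> drive_tool --motion '[[[4, 0, 0], [0, 0, 0]], [[4, 0, 0], [0, 0, 0]], [[4, 0, 0], [0, 0, 0]], [[4, 0, 0], [0, 0, 0]], [[0, 0, 0], [0, 0, 0]]]'

```text
time_s: 36.0
position: [0.519, 0.0069, 0.0192]
tcp_rot: [[-1.0, 0.022, 0.017], [0.022, 1.0, -0.003], [-0.017, -0.003, -1.0]]
force: [8.2, -0.2, 2.6]
opening: 0.388
grasp_force: 30.0
```

```bash
python3 -c "
from h import *
wedge()"
```

```text
[0.519 0.007 0.019] 178.71560376076164 0.387742619791423 [ 8.216 -0.227  2.604]
wedge px [339 262  34  46 795] [ 0.528 -0.004  0.05 ]
bar z at y 0.13 0.10000000000000002 0.23000000000000015
bar z at y -0.13 0.10600000000000002 0.19400000000000012
```

>>> drive_tool --motion '[[[4, 0, 0], [0, 0, 0]], [[4, 0, 0], [0, 0, 0]], [[4, 0, 0], [0, 0, 0]], [[4, 0, 0], [0, 0, 0]], [[0, 0, 0], [0, 0, 0]]]'

```text
time_s: 36.55
position: [0.5034, 0.0071, 0.0192]
tcp_rot: [[-1.0, 0.022, 0.018], [0.022, 1.0, -0.003], [-0.018, -0.003, -1.0]]
force: [8.8, -0.9, 4.6]
opening: 0.39
grasp_force: 30.0
```

>>> drive_tool --motion '[[[4, 0, 0], [0, 0, 0]], [[4, 0, 0], [0, 0, 0]], [[4, 0, 0], [0, 0, 0]], [[4, 0, 0], [0, 0, 0]], [[0, 0, 0], [0, 0, 0]]]'

```text
time_s: 37.05
position: [0.4851, 0.0078, 0.0192]
tcp_rot: [[-1.0, 0.022, 0.014], [0.022, 1.0, -0.003], [-0.014, -0.003, -1.0]]
force: [5.3, -1.2, 9.6]
opening: 0.387
grasp_force: 30.0
```

>>> drive_tool --motion '[[[3, 0, 0], [0, 0, 0]], [[3, 0, 0], [0, 0, 0]], [[0, 0, 0], [0, 0, 0]], [[0, 0, 0], [0, 0, 0]]]'

```text
time_s: 37.45
position: [0.4787, 0.008, 0.0192]
tcp_rot: [[-1.0, 0.022, 0.013], [0.022, 1.0, -0.003], [-0.013, -0.002, -1.0]]
force: [3.4, -1.4, 9.1]
opening: 0.385
grasp_force: 30.0
```

```bash
python3 -c "
from h import *
wedge()"
```

```text
[0.479 0.008 0.019] 178.75490870113998 0.3854907372277018 [ 3.421 -1.389  9.135]
wedge px [ 331  246   42   63 1111] [ 0.486 -0.002  0.05 ]
bar z at y 0.13 0.09000000000000001 0.23000000000000015
bar z at y -0.13 0.09200000000000001 0.1820000000000001
```

>>> drive_tool --motion '[[[4, 0, 0], [0, 0, 0]], [[4, 0, 0], [0, 0, 0]], [[4, 0, 0], [0, 0, 0]], [[4, 0, 0], [0, 0, 0]], [[3, 0, 0], [0, 0, 0]]]'

```text
time_s: 38.0
position: [0.4606, 0.0082, 0.0192]
tcp_rot: [[-1.0, 0.022, 0.015], [0.022, 1.0, -0.003], [-0.015, -0.003, -1.0]]
force: [5.5, 0.6, 10.4]
opening: 0.387
grasp_force: 30.0
```

>>> drive_tool --motion '[[[0, 0, 0], [0, 0, 0]], [[0, 0, 0], [0, 0, 0]], [[0, 0, 0], [0, 0, 0]]]'

```text
time_s: 38.3
position: [0.4601, 0.0083, 0.0192]
tcp_rot: [[-1.0, 0.022, 0.013], [0.022, 1.0, -0.003], [-0.013, -0.003, -1.0]]
force: [5.3, -0.0, 10.5]
opening: 0.387
grasp_force: 30.0
```

```bash
python3 -c "
from h import *
wedge()"
```

```text
[0.46  0.008 0.019] 178.75214282665172 0.38703392696385597 [ 5.262 -0.004 10.455]
wedge px [ 327  239   46   70 1239] [ 0.466 -0.002  0.05 ]
bar z at y 0.13 0.09000000000000001 0.23000000000000015
bar z at y -0.13 0.09200000000000001 0.1820000000000001
```

>>> drive_tool --motion '[[[0, 0, 0], [0, 0, 0]], [[0, 0, 0], [0, 0, 0]], [[0, 0, 0], [0, 0, 0]], [[0, 0, 0], [0, 0, 0]], [[0, 0, 0], [0, 0, 0]]]' --gripper 0.6

```text
time_s: 38.85
position: [0.4536, 0.01, 0.0168]
tcp_rot: [[-1.0, 0.021, -0.001], [0.021, 1.0, 0.0], [0.001, 0.0, -1.0]]
force: [0.0, 0.3, 0.0]
opening: 0.591
grasp_force: 0.0
```

>>> drive_tool --motion '[[[-14, 0, 0], [0, 0, 0]], [[-14, 0, 0], [0, 0, 0]], [[-14, 0, 0], [0, 0, 0]], [[0, 0, 0], [0, 0, 0]], [[0, 0, 0], [0, 0, 0]]]'

```text
time_s: 39.35
position: [0.4952, 0.0092, 0.0168]
tcp_rot: [[-1.0, 0.021, -0.002], [0.021, 1.0, 0.0], [0.002, 0.0, -1.0]]
force: [-0.7, 0.2, 0.2]
opening: 0.602
grasp_force: 0.0
```

>>> drive_tool --motion '[[[0, 0, 0], [0, 0, 0]], [[0, 0, 0], [0, 0, 0]], [[0, 0, 0], [0, 0, 0]], [[0, 0, 0], [0, 0, 0]], [[0, 0, 0], [0, 0, 0]]]' --gripper 0

```text
time_s: 39.85
position: [0.4955, 0.0091, 0.017]
tcp_rot: [[-1.0, 0.021, -0.001], [0.021, 1.0, 0.0], [0.001, 0.0, -1.0]]
force: [-0.9, -0.4, 0.5]
opening: 0.385
grasp_force: 30.0
```

>>> drive_tool --motion '[[[0, 0, 0], [0, 0, 0]], [[0, 0, -5], [0, 0, 0]], [[0, 0, -10], [0, 0, 0]], [[0, 0, -10], [0, 0, 0]], [[0, 0, 0], [0, 0, 0]]]'

```text
time_s: 40.35
position: [0.4974, 0.0088, 0.0437]
tcp_rot: [[-1.0, 0.021, 0.004], [0.021, 1.0, -0.001], [-0.004, -0.001, -1.0]]
force: [-1.3, 0.5, -1.1]
opening: 0.388
grasp_force: 30.0
```

```bash
python3 -c "
from h import *
wedge()
print(togo([.499,.008,.2]))"
```

```text
[0.497 0.009 0.044] 178.81594783865563 0.38756527813446945 [-1.26   0.451 -1.144]
wedge px [ 335  250   40   58 1010] [0.499 0.002 0.05 ]
bar z at y 0.13 0.09000000000000001 0.23000000000000015
bar z at y -0.13 0.09200000000000001 0.1820000000000001
[  -2.4   -0.9 -156.8]
```

>>> drive_tool --motion '[[[4, 0, -25], [0, 0, 0]], [[8, 0, -35], [0, 0, 0]], [[12, 0, -40], [0, 0, 0]], [[12, 0, -40], [0, 0, 0]], [[12, 0, -20], [0, 0, 0]]]'

```text
time_s: 40.9
position: [0.4489, 0.0098, 0.2049]
tcp_rot: [[-1.0, 0.021, 0.005], [0.021, 1.0, -0.001], [-0.005, -0.001, -1.0]]
force: [-0.3, -0.4, -1.8]
opening: 0.392
grasp_force: 30.0
```

>>> drive_tool --motion '[[[0, -15, 0], [0, 0, 0]], [[-1, -30, 0], [0, 0, 0]], [[-1, -40, 0], [0, 0, 0]], [[-1, -40, 0], [0, 0, 0]], [[-1, -40, 0], [0, 0, 0]]]'

```text
time_s: 41.4
position: [0.4482, -0.1562, 0.202]
tcp_rot: [[-1.0, 0.02, -0.0], [0.02, 1.0, 0.0], [0.0, 0.0, -1.0]]
force: [0.6, 0.4, -1.3]
opening: 0.389
grasp_force: 30.0
```

>>> drive_tool --motion '[[[-1, -40, 0], [0, 0, 0]], [[-1, -40, 0], [0, 0, 0]], [[-1, -40, 0], [0, 0, 0]], [[-1, -40, 0], [0, 0, 0]], [[-1, -40, 0], [0, 0, 0]]]'

```text
time_s: 41.9
position: [0.4489, -0.3564, 0.2017]
tcp_rot: [[-1.0, 0.021, -0.001], [0.021, 1.0, 0.001], [0.001, 0.001, -1.0]]
force: [0.8, 0.3, -2.0]
opening: 0.387
grasp_force: 30.0
```

>>> drive_tool --motion '[[[-1, -40, 0], [0, 0, 0]], [[-1, -35, 0], [0, 0, 0]], [[0, -25, 0], [0, 0, -0.04]], [[0, 0, 0], [0, 0, -0.037]], [[0, 0, 0], [0, 0, 0]]]'

```text
time_s: 42.4
position: [0.4487, -0.4555, 0.2012]
tcp_rot: [[-0.999, -0.055, -0.001], [-0.055, 0.998, 0.001], [0.001, 0.001, -1.0]]
force: [-0.4, 0.2, -2.3]
opening: 0.386
grasp_force: 30.0
```

Run:
```python
from h import *
s=read_state(); print(s['position'],yaw(s),s['opening'],s['force'],togo([.449,-.4595,.1]))
im=capture("wrist"); W=cam("wrist",s)
H=cv2.cvtColor(im,cv2.COLOR_RGB2HSV); m=((H[...,0]>8)&(H[...,0]<30)&(H[...,1]>60)&(H[...,2]>100)).astype(np.uint8); m[290:]=0
k,l,st,ce=cv2.connectedComponentsWithStats(m)
for j in range(1,k):
    if st[j,4]>1000:
        a=cv2.minAreaRect(np.argwhere(l==j)[:,::-1].astype(np.float32)); print(st[j]); print([onplane(W,q,.014)[:2].round(3).tolist() for q in cv2.boxPoints(a)])
wedge()
```

```text
[ 0.449 -0.456  0.201] 183.13796548172218 0.38648674851617326 [-0.393  0.243 -2.299] [ -0.1  -4.1 101.2]
[  252   136   237   154 25709]
[[0.523, -0.516], [0.383, -0.518], [0.373, -0.318], [0.511, -0.295]]
[ 0.449 -0.455  0.201] 183.15059253586298 0.38601296363981463 [ 0.647  0.629 -2.004]
bar z at y 0.13 0.09000000000000001 0.23000000000000015
bar z at y -0.13 0.09200000000000001 0.1820000000000001
```

>>> drive_tool --motion '[[[0, -4, 35], [0, 0, 0]], [[0, 0, 40], [0, 0, 0]], [[0, 0, 40], [0, 0, 0]], [[0, 0, 35], [0, 0, 0]], [[0, 0, 12], [0, 0, 0]]]'

```text
time_s: 43.0
position: [0.4481, -0.4557, 0.0363]
tcp_rot: [[-0.998, -0.057, -0.005], [-0.057, 0.998, 0.007], [0.004, 0.007, -1.0]]
force: [-0.2, 0.3, -1.1]
opening: 0.388
grasp_force: 30.0
```

>>> drive_tool --motion '[[[0, 0, 5], [0, 0, 0]], [[0, 0, 4], [0, 0, 0]], [[0, 0, 3], [0, 0, 0]], [[0, 0, 0], [0, 0, 0]], [[0, 0, 0], [0, 0, 0]]]'

```text
time_s: 43.5
position: [0.4501, -0.4598, 0.0293]
tcp_rot: [[-0.998, -0.056, 0.001], [-0.056, 0.998, -0.002], [-0.001, -0.002, -1.0]]
force: [0.6, -0.7, -0.4]
opening: 0.386
grasp_force: 30.0
```

>>> drive_tool --motion '[[[0, 0, 2], [0, 0, 0]], [[0, 0, 0], [0, 0, 0]], [[0, 0, 2], [0, 0, 0]], [[0, 0, 0], [0, 0, 0]]]'

```text
time_s: 43.9
position: [0.4495, -0.4589, 0.0238]
tcp_rot: [[-0.998, -0.056, -0.0], [-0.056, 0.998, 0.0], [0.0, 0.0, -1.0]]
force: [0.4, 0.8, -2.0]
opening: 0.39
grasp_force: 30.0
```

>>> drive_tool --motion '[[[0, 0, 1], [0, 0, 0]], [[0, 0, 0], [0, 0, 0]], [[0, 0, 1], [0, 0, 0]], [[0, 0, 0], [0, 0, 0]]]'

```text
time_s: 44.3
position: [0.4497, -0.4592, 0.023]
tcp_rot: [[-0.998, -0.056, 0.0], [-0.056, 0.998, -0.0], [-0.0, -0.0, -1.0]]
force: [-1.3, 0.8, 4.9]
opening: 0.39
grasp_force: 30.0
```

>>> drive_tool --motion '[[[0, 0, 0], [0, 0, 0]], [[0, 0, 0], [0, 0, 0]], [[0, 0, 0], [0, 0, 0]], [[0, 0, 0], [0, 0, 0]]]' --gripper 0.48

```text
time_s: 44.7
position: [0.4497, -0.4591, 0.0218]
tcp_rot: [[-0.998, -0.056, -0.0], [-0.056, 0.998, 0.0], [0.0, 0.0, -1.0]]
force: [-0.3, 0.2, -0.7]
opening: 0.474
grasp_force: 0.0
```

>>> drive_tool --motion '[[[0, 0, -10], [0, 0, 0]], [[0, 0, -40], [0, 0, 0]], [[0, 0, -45], [0, 0, 0]], [[0, 0, -45], [0, 0, 0]], [[0, 0, -45], [0, 0, 0]]]'

```text
time_s: 45.2
position: [0.4495, -0.4589, 0.2095]
tcp_rot: [[-0.998, -0.056, 0.0], [-0.056, 0.998, -0.0], [-0.0, -0.0, -1.0]]
force: [0.3, -0.4, -0.4]
opening: 0.478
grasp_force: 0.0
```

>>> drive_tool --motion '[[[0, -40, -20], [0, 0, 0]], [[0, -45, 0], [0, 0, 0]], [[0, -45, 0], [0, 0, 0]], [[30, -30, 0], [0, 0, 0]], [[30, -30, 0], [0, 0, 0]]]'

```text
time_s: 45.7
position: [0.4003, -0.6533, 0.2273]
tcp_rot: [[-0.998, -0.058, 0.0], [-0.058, 0.998, -0.0], [-0.0, -0.0, -1.0]]
force: [0.6, -0.0, -0.0]
opening: 0.481
grasp_force: 0.0
```

>>> drive_tool --motion '[[[0, 0, 0], [0, 0, 0]], [[0, 0, 0], [0, 0, 0]]]'

```text
time_s: 45.9
position: [0.3992, -0.6528, 0.2271]
tcp_rot: [[-0.999, -0.054, 0.0], [-0.054, 0.999, 0.001], [-0.0, 0.001, -1.0]]
force: [0.9, -0.1, -0.3]
opening: 0.481
grasp_force: 0.0
```

Run:
```python
from h import *
s=read_state(); print(s['position'],s['force'],s['time_s']); check()
sc=capture("scene"); t=capture("top")
for n,im in (("scene",sc),("top",t)):
    c=cam(n); H=cv2.cvtColor(im,cv2.COLOR_RGB2HSV); m=((H[...,0]>4)&(H[...,0]<16)&(H[...,1]>140)).astype(np.uint8)
    k,l,st,ce=cv2.connectedComponentsWithStats(m); q=proj(c,[.494,-.457,.03])
    for j in range(1,k):
        if st[j,4]>60 and np.hypot(*(ce[j]-q))<60:
            a=cv2.minAreaRect(np.argwhere(l==j)[:,::-1].astype(np.float32)); print(n,st[j],"centroid",onplane(c,ce[j],.035),[onplane(c,b,.03)[:2].round(3).tolist() for b in cv2.boxPoints(a)])
    cv2.imwrite(f"pics/f_{n}.png",im[:,:,::-1])
    print(n,"bystanders/ can px", [proj(c,p).round(0).tolist() for p in ((.555,-.359,.138),(.37,0.003,.08))])
wedge()
a=cv2.imread("pics/s8.png").astype(int);b=cv2.imread("pics/f_scene.png").astype(int);d=np.abs(a-b).max(2);c=cam("scene")
for n,p in (("c",(.735,-.185,.04)),("st",(.735,-.082,.03)),("b",(.735,.081,.04)),("a",(.735,.184,.04)),("mug",(.37,.003,.08)),("can",(.555,-.359,.09))):
    x,y=proj(c,p).astype(int); print(n,d[y-12:y+12,x-12:x+12].mean())
```

```text
[ 0.399 -0.653  0.227] [ 0.855 -0.144 -0.254] 45.9
top plates (y-range, nearest x, area): [(np.float64(-0.234), np.float64(-0.161), np.float64(0.578), 3039), (np.float64(-0.097), np.float64(-0.057), np.float64(0.578), 2985), (np.float64(0.063), np.float64(0.102), np.float64(0.581), 2871), (np.float64(0.157), np.float64(0.196), np.float64(0.575), 3115)]
scene plates (y-range, nearest x, area): [(np.float64(-0.26), np.float64(0.26), np.float64(0.569), 18774)]
scene [128 302  50  73 274] centroid [ 0.484 -0.443  0.035] [[0.392, -0.478], [0.387, -0.446], [0.576, -0.412], [0.581, -0.443]]
scene bystanders/ can px [[194.0, 339.0], [310.0, 199.0]]
top [467 212  16  31 293] centroid [ 0.543 -0.452  0.035] [[0.589, -0.433], [0.593, -0.474], [0.506, -0.478], [0.502, -0.438]]
top bystanders/ can px [[450.0, 216.0], [312.0, 285.0]]
[ 0.402 -0.651  0.227] 183.32372485723224 0.4809338775868873 [-0.651  0.834  0.948]
bar z at y 0.13 0.09000000000000001 0.23000000000000015
bar z at y -0.13 0.09200000000000001 0.1820000000000001
c 2.017361111111111
st 2.9479166666666665
b 2.9131944444444446
a 10.052083333333334
mug 110.34027777777777
can 3.548611111111111
```

The wedge and can are placed. Caddy a seems to have been knocked about 8 mm (plate y 0.165–0.204 → 0.157–0.196, near end 0.582 → 0.575). I measure it and compare the mug with the start picture.

Run:
```python
from h import *
c=cam("scene")
a=cv2.imread("pics/scene0.png").astype(int);b=cv2.imread("pics/f_scene.png").astype(int);d=np.abs(a-b).max(2)
for n,p in (("mug",(.37,.003,.08)),("bowl",(.4,.36,.05)),("sugar",(.47,.41,.11))):
    x,y=proj(c,p).astype(int); print(n,(x,y),d[y-18:y+18,x-18:x+18].mean())
T=cam("top")
for f in ("t8","f_top"):
    im=cv2.imread(f"pics/{f}.png"); hsv=cv2.cvtColor(im,cv2.COLOR_BGR2HSV)
    P=np.array([proj(T,p) for p in ((.5,.26,.01),(.5,-.26,.01),(.66,-.26,.01),(.66,.26,.01))],np.float32)
    H=cv2.getPerspectiveTransform(P,np.float32([(520,160),(0,160),(0,0),(520,0)])); r=cv2.warpPerspective(hsv,H,(520,160))
    m=(r[...,2]>115)&(r[...,1]<45)
    for n,y in (("c",-.183),("st",-.078),("b",.082),("a",.18)):
        o=[]
        for row in (30,40,50,60,70):
            k0=int((y+.26)*1000); x=np.where(m[row,k0-35:k0+35])[0]+k0-35
            o.append((round(.66-row/1e3,3),round(x.mean()/1e3-.26,4),len(x)) if len(x) else None)
        print(f,n,o)
    # far edge of boxes inside case: brightness profile along x at each bay centre, z=.05
    for n,y in (("c",-.185),("b",.081),("a",.180)):
        xs=np.arange(.70,.80,.002); v=[int(hsv[int(round(q[1])),int(round(q[0])),2]) for q in (proj(T,[x,y,.05]) for x in xs)]
        g=np.diff(v); k=30+int(np.argmin(g[30:45])) ; print(f,n,"far edge x",xs[k],v[28:46])
```

```text
mug (np.int64(309), np.int64(199)) 4.357253086419753
bowl (np.int64(444), np.int64(150)) 2.798611111111111
sugar (np.int64(483), np.int64(154)) 3.2415123456790123
t8 c [(0.63, np.float64(-0.1845), 36), (0.62, np.float64(-0.1825), 34), (0.61, np.float64(-0.183), 35), (0.6, np.float64(-0.1825), 34), (0.59, np.float64(-0.1827), 31)]
t8 st [(0.63, np.float64(-0.078), 33), (0.62, np.float64(-0.077), 31), (0.61, np.float64(-0.078), 31), (0.6, np.float64(-0.086), 15), (0.59, np.float64(-0.088), 9)]
t8 b [(0.63, np.float64(0.088), 25), (0.62, np.float64(0.091), 19), (0.61, np.float64(0.0925), 16), (0.6, np.float64(0.0945), 10), (0.59, np.float64(0.056), 19)]
t8 a [(0.63, np.float64(0.184), 35), (0.62, np.float64(0.1845), 34), (0.61, np.float64(0.185), 35), (0.6, np.float64(0.1855), 36), (0.59, np.float64(0.1846), 33)]
t8 c far edge x 0.782 [213, 213, 207, 197, 197, 187, 188, 188, 191, 200, 200, 201, 186, 186, 167, 160, 158, 158]
t8 b far edge x 0.784 [200, 200, 204, 203, 203, 201, 203, 203, 206, 202, 202, 202, 198, 198, 183, 165, 165, 163]
t8 a far edge x 0.782 [204, 205, 204, 204, 201, 198,
[... 385 characters left out ...]
at64(-0.0764), 34)]
f_top b [(0.63, np.float64(0.082), 37), (0.62, np.float64(0.083), 37), (0.61, np.float64(0.0835), 36), (0.6, np.float64(0.0835), 36), (0.59, np.float64(0.0825), 37)]
f_top a [(0.63, np.float64(0.1765), 38), (0.62, np.float64(0.177), 37), (0.61, np.float64(0.1775), 36), (0.6, np.float64(0.1775), 36), (0.59, np.float64(0.1765), 38)]
f_top c far edge x 0.782 [221, 221, 214, 206, 206, 197, 194, 194, 200, 207, 207, 208, 192, 192, 173, 168, 169, 169]
f_top b far edge x 0.784 [207, 207, 212, 213, 213, 207, 210, 210, 214, 209, 209, 211, 207, 207, 191, 173, 173, 168]
f_top a far edge x 0.776 [211, 209, 207, 207, 201, 197, 197, 199, 206, 206, 198, 179, 179, 164, 164, 164, 169, 168]
```

The bystanders have not moved. Caddy a sits about 55 mm behind the front, thin against the 49 mm limit, so I nudge it in by its fin.

>>> drive_tool --motion '[[[0, 0, 0], [0, 0, 0.075]], [[-9, 42, 0], [0, 0, 0]], [[-9, 42, 0], [0, 0, 0]], [[-9, 42, 0], [0, 0, 0]], [[-9, 42, 0], [0, 0, 0]]]' --gripper 0.6

```text
time_s: 46.65
position: [0.4405, -0.4823, 0.2274]
tcp_rot: [[-1.0, 0.018, 0.0], [0.018, 1.0, -0.0], [-0.0, -0.0, -1.0]]
force: [0.3, 0.7, 1.2]
opening: 0.6
grasp_force: 0.0
```

>>> drive_tool --motion '[[[-9, 42, 0], [0, 0, 0]], [[-9, 42, 0], [0, 0, 0]], [[-9, 42, 0], [0, 0, 0]], [[-9, 42, 0], [0, 0, 0]], [[-9, 42, 0], [0, 0, 0]]]'

```text
time_s: 47.15
position: [0.4891, -0.2731, 0.2276]
tcp_rot: [[-1.0, 0.017, 0.001], [0.017, 1.0, -0.0], [-0.001, -0.0, -1.0]]
force: [0.4, 0.5, 0.4]
opening: 0.601
grasp_force: 0.0
```

>>> drive_tool --motion '[[[-9, 42, 0], [0, 0, 0]], [[-9, 42, 0], [0, 0, 0]], [[-9, 42, 0], [0, 0, 0]], [[-9, 42, 0], [0, 0, 0]], [[-9, 42, 0], [0, 0, 0]]]'

```text
time_s: 47.65
position: [0.5377, -0.0639, 0.2276]
tcp_rot: [[-1.0, 0.017, 0.001], [0.017, 1.0, -0.0], [-0.001, -0.0, -1.0]]
force: [0.8, -0.5, -0.4]
opening: 0.606
grasp_force: 0.0
```

>>> drive_tool --motion '[[[-9, 42, 0], [0, 0, 0]], [[-9, 42, 0], [0, 0, 0]], [[-9, 42, 0], [0, 0, 0]], [[-8, 38, 0], [0, 0, 0]], [[0, 0, 0], [0, 0, 0]]]'

```text
time_s: 48.15
position: [0.5758, 0.1022, 0.2276]
tcp_rot: [[-1.0, 0.012, 0.002], [0.012, 1.0, 0.002], [-0.002, 0.002, -1.0]]
force: [-0.2, -0.3, -0.1]
opening: 0.598
grasp_force: 0.0
```

```bash
python3 -c "
from h import *
s=read_state(); print(s['position'],yaw(s),s['joint_positions'],togo([.594,.1765,.027]))"
```

```text
[0.576 0.102 0.228] 179.32930940705884 [ -0.929  26.729  87.785   0.117  65.376 -90.307] [-16.9  74.1 200.7]
```

>>> drive_tool --motion '[[[-8, 37, 0], [0, 0, 0]], [[-9, 37, 20], [0, 0, 0]], [[0, 0, 45], [0, 0, 0]], [[0, 0, 20], [0, 0, 0]], [[0, 0, 0], [0, 0, 0]]]'

```text
time_s: 48.65
position: [0.5908, 0.1703, 0.1388]
tcp_rot: [[-1.0, 0.017, -0.008], [0.017, 1.0, -0.001], [0.008, -0.001, -1.0]]
force: [-0.8, 0.3, -0.3]
opening: 0.601
grasp_force: 0.0
```

Run:
```python
from h import *
s=read_state(); im=capture("wrist"); W=cam("wrist",s); print(s['position'],yaw(s),togo([.594,.1765,.027]))
H=cv2.cvtColor(im,cv2.COLOR_RGB2HSV); m=((H[...,2]>130)&(H[...,1]<40)).astype(np.uint8); m[286:]=0
k,l,st,ce=cv2.connectedComponentsWithStats(m)
for j in range(1,k):
    if st[j,4]>250 and 230<ce[j][0]<410:
        print(st[j]); p=onplane(W,(st[j,0]+st[j,2]/2,st[j,1]),.01); print(p)
        for r in range(st[j,1]+3,286,16):
            x=np.where(l[r]==j)[0]; print(r,x.min(),x.max(),onplane(W,((x.min()+x.max())/2,r),.01))
```

```text
[0.591 0.17  0.139] 178.99869562929504 [ -1.6   6.3 113.9]
[ 309  215   42   71 1882]
[0.577 0.177 0.01 ]
218 309 350 [0.58  0.176 0.01 ]
234 310 350 [0.592 0.177 0.01 ]
250 311 350 [0.604 0.177 0.01 ]
266 312 349 [0.617 0.177 0.01 ]
282 313 349 [0.63  0.177 0.01 ]
```

>>> drive_tool --motion '[[[-1, 7, 30], [0, 0, 0]], [[0, 0, 40], [0, 0, 0]], [[0, 0, 35], [0, 0, 0]], [[0, 0, 6], [0, 0, 0]], [[0, 0, 0], [0, 0, 0]]]'

```text
time_s: 49.2
position: [0.5956, 0.177, 0.0317]
tcp_rot: [[-1.0, 0.019, 0.0], [0.019, 1.0, 0.0], [-0.0, 0.0, -1.0]]
force: [0.3, 0.2, 0.2]
opening: 0.599
grasp_force: 0.0
```

>>> drive_tool --motion '[[[0, 0, 0], [0, 0, 0]], [[0, 0, 0], [0, 0, 0]], [[0, 0, 0], [0, 0, 0]], [[0, 0, 0], [0, 0, 0]], [[0, 0, 0], [0, 0, 0]]]' --gripper 0

```text
time_s: 49.7
position: [0.5954, 0.1774, 0.0317]
tcp_rot: [[-1.0, 0.019, 0.001], [0.019, 1.0, 0.0], [-0.001, 0.0, -1.0]]
force: [0.1, -0.5, -0.2]
opening: 0.231
grasp_force: 0.0
```

>>> drive_tool --motion '[[[0, 0, 0], [0, 0, 0]], [[0, 0, 0], [0, 0, 0]], [[0, 0, 0], [0, 0, 0]]]'

```text
time_s: 50.0
position: [0.5953, 0.1777, 0.0313]
tcp_rot: [[-1.0, 0.018, 0.001], [0.018, 1.0, 0.0], [-0.001, 0.0, -1.0]]
force: [-0.3, 2.3, 2.2]
opening: 0.158
grasp_force: 29.9
```

>>> drive_tool --motion '[[[-3, 1, 0], [0, 0, 0]], [[-3, 1, 0], [0, 0, 0]], [[-3, 1, 0], [0, 0, 0]], [[-2, 1, 0], [0, 0, 0]], [[0, 0, 0], [0, 0, 0]]]'

```text
time_s: 50.5
position: [0.6047, 0.1807, 0.0313]
tcp_rot: [[-1.0, 0.02, -0.003], [0.02, 1.0, -0.001], [0.003, -0.001, -1.0]]
force: [-3.1, -0.3, 5.5]
opening: 0.158
grasp_force: 29.9
```

>>> drive_tool --motion '[[[0, 0, 0], [0, 0, 0]], [[0, 0, 0], [0, 0, 0]], [[0, 0, 0], [0, 0, 0]], [[0, 0, -10], [0, 0, 0]], [[0, 0, -40], [0, 0, 0]]]' --gripper 0.6

```text
time_s: 51.0
position: [0.6028, 0.1805, 0.0777]
tcp_rot: [[-1.0, 0.019, -0.01], [0.019, 1.0, -0.001], [0.01, -0.001, -1.0]]
force: [-0.6, -1.3, 0.0]
opening: 0.527
grasp_force: 0.0
```

>>> drive_tool --motion '[[[10, 0, -45], [0, 0, 0]], [[35, 0, -35], [0, 0, 0]], [[40, 0, -30], [0, 0, 0]], [[40, 0, 0], [0, 0, 0]], [[0, 0, 0], [0, 0, 0]]]'

```text
time_s: 51.5
position: [0.4742, 0.1835, 0.1921]
tcp_rot: [[-1.0, 0.017, -0.006], [0.017, 1.0, -0.001], [0.006, -0.001, -1.0]]
force: [0.3, 0.1, 0.1]
opening: 0.596
grasp_force: 0.0
```

```bash
python3 -c "
from h import *
s=read_state(); print(s['position'],s['force'],s['time_s']); check(); wedge()"
```

```text
[0.474 0.183 0.192] [0.34  0.068 0.103] 51.5
top plates (y-range, nearest x, area): [(np.float64(-0.234), np.float64(-0.162), np.float64(0.578), 3005), (np.float64(-0.097), np.float64(-0.057), np.float64(0.578), 2954), (np.float64(0.063), np.float64(0.101), np.float64(0.583), 2493), (np.float64(0.16), np.float64(0.198), np.float64(0.588), 1456), (np.float64(0.203), np.float64(0.26), np.float64(0.553), 1947)]
scene plates (y-range, nearest x, area): [(np.float64(-0.26), np.float64(0.26), np.float64(0.572), 17665)]
[0.481 0.184 0.192] 178.95265501975445 0.5987648207973619 [0.928 0.195 0.281]
bar z at y 0.13 0.09000000000000001 0.23200000000000015
bar z at y -0.13 0.09200000000000001 0.1820000000000001
```

```bash
python3 - <<'E'
from h import *
T=cam("top"); t=capture("top"); s=capture("scene")
for n,im,z in (("top",t,.03),("scene",s,.03)):
    c=cam(n); H=cv2.cvtColor(im,cv2.COLOR_RGB2HSV); m=((H[...,0]>4)&(H[...,0]<17)&(H[...,1]>150)).astype(np.uint8)
    q=proj(c,[.494,-.457,.03]).astype(int); M=np.zeros_like(m); M[q[1]-50:q[1]+50,q[0]-50:q[0]+50]=m[q[1]-50:q[1]+50,q[0]-50:q[0]+50]
    M=cv2.morphologyEx(M,cv2.MORPH_OPEN,np.ones((4,4),np.uint8)); k,l,st,ce=cv2.connectedComponentsWithStats(M)
    for j in range(1,k):
        if st[j,4]>60: print(n,st[j],onplane(c,ce[j],.03).round(3),[onplane(c,b,z)[:2].round(3).tolist() for b in cv2.boxPoints(cv2.minAreaRect(np.argwhere(l==j)[:,::-1].astype(np.float32)))])
E
python3 - <<'E'
from h import *
s=capture("scene"); t=capture("top")
a0=cv2.imread("pics/scene0.png"); 
for n,im in (("top",t),("scene",s)):
    c=cam(n); H=cv2.cvtColor(im,cv2.COLOR_RGB2HSV)
    P=np.array([proj(c,p) for p in ((.36,-.29,.02),(.36,-.53,.02),(.64,-.53,.02),(.64,-.29,.02))],np.float32)
    M=cv2.getPerspectiveTransform(P,np.float32([(240,280),(0,280),(0,0),(240,0)])); r=cv2.warpPerspective(H,M,(240,280))
    print(n,"rows x=.62...38, cols y=-.52...-.30: hue/sat")
    for x in range(20,280,24): print(round(.64-x/1e3,3),[f"{r[x,k,0]}/{r[x,k,1]}/{r[x,k,2]}" for k in range(10,240,17)])
E
```

```text
top rows x=.62...38, cols y=-.52...-.30: hue/sat
0.62 ['163/16/76', '18/84/145', '19/90/239', '18/93/224', '18/95/211', '19/90/206', '20/91/207', '19/83/184', '16/80/134', '16/69/122', '11/65/116', '11/44/108', '112/32/92', '131/20/81']
0.596 ['161/11/75', '18/85/193', '20/83/253', '17/118/215', '17/114/218', '18/100/223', '18/89/247', '17/69/235', '138/18/72', '125/5/73', '18/82/235', '19/85/254', '19/86/253', '15/83/130']
0.572 ['153/12/73', '18/88/200', '19/86/252', '15/140/198', '16/137/202', '17/116/176', '18/86/245', '141/15/98', '146/15/98', '141/12/127', '157/5/154', '16/61/166', '20/83/252', '14/67/123']
0.548 ['82/11/76', '20/90/219', '19/87/250', '16/136/198', '15/137/199', '18/110/196', '18/89/249', '135/22/62', '128/8/121', '132/9/127', '78/3/210', '47/4/188', '20/81/252', '103/38/87']
0.524 ['166/16/76', '19/92/231', '18/99/236', '16/138/195', '15/139/191', '18/102/217', '19/88/247', '18/91/241', '18/92/232', '39/23/139', '71/20/141', '18/86/230', '19/91/239', '75/24/83']
0.5 ['158/14/74', '19/98/219', '16/124/211', '16/137/199', '14/146/149', '18/98/227', '19/87/251', 
[... 2468 characters left out ...]
17/144/201', '17/147/200', '20/95/234', '20/94/241', '20/96/233', '22/86/241', '22/87/241', '20/95/238', '21/88/241', '20/94/231', '157/5/68']
0.428 ['130/6/69', '20/100/218', '20/102/218', '17/145/200', '17/145/201', '21/91/237', '20/96/239', '20/96/236', '22/87/241', '20/95/238', '20/95/239', '21/89/241', '20/96/230', '141/4/68']
0.404 ['121/6/69', '20/99/226', '20/97/235', '17/149/199', '17/147/197', '21/90/237', '20/95/237', '22/87/241', '22/87/241', '20/93/240', '20/95/239', '21/91/241', '20/96/227', '127/4/68']
0.38 ['149/4/68', '141/6/69', '0/4/67', '150/6/69', '104/8/70', '62/16/75', '14/47/95', '18/58/116', '20/78/129', '19/89/160', '19/97/187', '21/91/214', '22/89/199', '136/4/68']
```

The wedge (saturated strip, x 0.40–0.59, y ≈ −0.46) lies flat inside the tray rim beside the can.

```bash
python3 -c "
from rig import *
print(hand_in())"
```

```text
the job is handed in; nothing more can be done
None
```

I handed the job in; no verdict came back, but my last camera checks showed the can and wedge in the empty tray, the stand and all three caddies in their bays, the front shut and the bystanders unmoved.

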